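# Load a staple strip into the bench carton stapler

### The arm

A 6-joint arm with a two-finger parallel gripper is mounted at the origin on the work surface. World frame = base frame: x ahead of the robot, y to its left, z up, the work surface at z = 0. Lengths are in m, angles in rad, forces in N, time in s.
With the tool pointing down it reaches from about 0.275 to 0.75 m from the base axis. Payload 10.2 kg.
Tool frame: the origin (TCP) lies between the finger pads; the fingertips stand 19 mm ahead of it and the grasp point (between the pads) is the TCP (arm.nose_length is the distance from the TCP to the fingertips, in m); z points along the fingers, y is the direction in which the jaws open and shut (so a half turn about z gives the same grasp; the last joint's range is limited). The gripper opens to 88 mm and grips with 3 to 60 N. Pads are 18 mm wide; open, the fingers measure 123 mm over their backs; the gripper's body (75 mm by 187 mm) begins 45 mm behind the grasp point.
Start: joints at [0.893, 0.313, 1.498, -0, 1.331, -0.223], TCP at [0.231, 0.472, 0.224] pointing down, gripper open.
Joint ranges: [-2.94, 2.94], [-0.97, 2.17], [0.19, 2.56], [-1.23, 4.37], [0.02, 3.11], [-2.88, 2.88]. Speed limits (rad/s): [2.39, 2.39, 3.01, 3.14, 3.14, 3.14].

### API

Orientations are given as a rotation vector (axis times angle).
In Python, from station import monitor, viewer, arm gives the robot as it stands.
- The arm moves only by the shell command python3 -m creep 'ROWS' [OPENING] [FORCE]. ROWS is JSON, a list of rows, each a list of 6 numbers: the shift along the tool's x, y, z in mm, then the turn, a rotation vector about the tool's x, y, z in degrees. In form: [[tx, ty, tz, wx, wy, wz], ...]. A call has 1 to 5 rows; each row is the pose to reach, as a shift and turn from the pose commanded when the call began, along the tool's axes at that moment; what a row does not reach only later rows make up. A row lasts 1/12 s, in which the tool goes at most 41.7 mm and 7.16 degrees, less where a joint would pass 70% of its speed; a pose out of reach is approached as far as the arm can. A call with a gripper value outside its range is refused whole. OPENING is the opening in per cent of the stroke, from 0 (shut) to 100 (fully open), set as the call begins (- or left out, the last holds). The fingers move at their own pace and stop on an object; FORCE is the grip in N (left out, the last holds). Time passes only in rows, so rows that repeat a pose let the fingers close. It gives the time, the measured TCP pose, the force and the opening at its end, in the units of the state.
- monitor.read_state(): the state, without advancing time (a new reading comes with each control period).
- viewer.grab_frame(name): name is "scene" or "top" or "wrist"; returns the picture (420x560x3 uint8, red, green, blue); there is no depth.
- viewer.camera_info(name): a dict with "K" (3x3 intrinsics, pixels), "k1" (the pictures are not rectified: a ray, as slopes to the right and down, at radius r is drawn at 1 + k1 r^2 times it, then the intrinsics apply), "eye" and "orientation" of the camera in the world; the wrist camera has in their place "mount" (4x4, takes a point from camera to tool coordinates, whose origin is the TCP and whose axes are the flange's). Camera axes: x right, y down, z forward; pixel columns grow to the right and rows downward; lengths in m; the calibration is good to about 2 mm. A picture is of the moment at which its call begins: read the wrist's pose just before it. camera_info takes no time and is no camera call.
- arm.close_job(): hands the job in, once; it reports no verdict.
The state is a dict: "time_s": time; "joints": joint angles; "qd": joint speeds; "effort": joint torques, N m; "tcp_pos": TCP position; "orientation": TCP orientation; "force": force on the tool from outside, world axes, zero at the start; "ft_torque": the same for the moment, N m; "opening": finger opening in m.
Only numpy, scipy, OpenCV 4.12 (cv2) and the standard library are available. Lean on these libraries where they do the work, as an engineer would, in place of code of your own. Each camera call takes 0.05 s, during which the arm holds its last target.

### The job

Load the wide copper staple strip into the carton stapler on the bench: pull the sprung follower back by its red knob, feeling gently for the back stop, and park the knob sideways in the catch's notch so that it stays back by itself. Set the strip astride the rail in front of the follower without forcing it, then take the knob out of the notch and ease the follower forward under control, never letting it snap, until its spring alone holds the strip fully home against the head. Leave the narrow silver strip, the carton and the screwdriver alone.

Things in the scene. Friction and masses are not known exactly. Their poses are not given: they have to be found in the camera images.
- stapler: Fixed bench carton stapler, 310 long (its x), base 84 wide, 12 high. Origin on the table under the rail; +x is the feed direction, z up. Steel rail 30 wide (y -15 to 15), flat top at z 60, from x -135 to 100. Blue head, 64 wide, top z 90; its stop face at x 100 is where the strip bears when home. Blue end post at x -135, top z 62.
- catch_slot (a point): Mark on the stapler at x -52, y 30, z 56: nominal middle of the catch's notch. The yellow catch (54 long, top z 56, y 17 to 43, beside the rail on +y) is clamped up to 13 to the front or rear of nominal; this mark does not show that, so feel for it. From front to rear it has a lane wall (y 28 to 43), a notch 11.5 long open towards the rail, and a back stop.
- follower (a joint): Travel in m of the grey follower (50 long, 36 wide, top z 66) back along the rail, to stapler -x. 0: fully forward, front face 5 mm from the head. About 0.070 with a strip home. With the knob central it meets the back stop at 0.1085 +-0.013 (by the catch's place). Its spring drives it forward: 3 N at 0, plus 48 N per m; freed, it snaps. Keep it under 0.25 m/s.
- knob (a joint): Cross travel in m of knob and yellow tongue (8 thick, under the knob, pointing +y): 0 central, 0.010 fully to stapler +y = in the notch. Friction 0.6 N, no spring. It can slide across only in the last 3.5 mm of follower travel before the back stop; the spring then presses it on the notch's front face and it stays. Never load the tongue over 20 N at wall or stop.
- knob_grip (a point): The red upright knob on the follower, 18 along the rail, 12 across, from z 72 to 115 over the table; the steel plate under it has its top at z 72. This point is on its axis at z 95. It lies 40 behind the follower's front face: at stapler x 55 when the travel is 0. Axes as the stapler's.
- copper_strip: The strip to load: copper-coloured stick of staples, a U section 75 long (its x), 39 wide, 22 high, open below. Crown 4 thick, legs 3 thick, 33 between the legs; about 80 g. Origin at the centre of its underside (leg feet). Seated on the rail, its origin is at z 42; home, at stapler x 62.5, y 0. Either end may lead. Push it with 15 N at most.
- silver_strip: Bystander: a narrower silver strip, 75 x 28 x 22, same shape; it does not fit the rail. Origin at the centre of its underside.
- carton: Bystander: brown carton of staples, 80 x 120 x 50, origin at the centre of its underside.
- screwdriver: Bystander: screwdriver lying on the table, handle to its -x, about 200 long and 30 thick, origin under its middle.
Things that resemble listed ones, but are neither listed nor needed, are in the scene too. What is meant by the copper_strip is not turquoise, and is the smaller of those in its own colour.

How it is judged:
On the way, in this order (a step that is already met when the one before it is completed fails the run):
1. the follower is parked back with its tongue in the catch's notch and the knob let go (value of joint follower above 0.086 m and value of joint knob above 0.006 m and contact force between the fingers and follower below 0.1 N), for 0.3 s.
2. the copper strip sits astride the rail, crown down on it, in front of the parked follower, and is let go (value of joint follower above 0.086 m and z of copper_strip in the frame of stapler between 0.039 and 0.0445 m and y of copper_strip in the frame of stapler between -0.004 and 0.004 m and x of copper_strip in the frame of stapler between 0.02 and 0.066 m and angle between copper_strip's own z axis and vertical below 0.08 rad and contact force between the fingers and copper_strip below 0.1 N), for 0.3 s.
At the end, for the whole second after the job is handed in: The copper strip sits astride the rail, down on it (within 3 mm) and level, within 3 mm of bearing on the head; the follower, let go, presses on its rear end with its spring (over 2 N), travel 0.066 to 0.0735; all at rest (x of copper_strip in the frame of stapler between 0.0595 and 0.066 m and y of copper_strip in the frame of stapler between -0.004 and 0.004 m and z of copper_strip in the frame of stapler between 0.039 and 0.0445 m and angle between copper_strip's own z axis and vertical below 0.06 rad and angle between the x axis of copper_strip and the x axis of stapler, either way round below 0.1 rad and value of joint follower between 0.066 and 0.0735 m and contact force between follower and copper_strip above 2 N and linear speed of copper_strip below 0.02 m/s); the robot touches nothing.
It fails at once if the tongue, stop or wall of the catch is loaded above 20 N (contact force between tongue and anything else above 20 N).
It fails at once if the follower snaps forward (faster than 0.25 m/s) (velocity of joint follower below -0.25 m/s).
It fails at once if the strip is pushed by the follower with more than 15 N (contact force between follower and copper_strip above 15 N).
It fails at once if the strip is forced on the stapler (contact forces on it adding up to more than 30 N) (contact force between copper_strip and stapler above 30 N).
It fails at once if the silver strip, the carton or the screwdriver is disturbed (moved over 15 mm) (distance of any of silver_strip, carton, screwdriver from where it was at the start of the episode above 0.015 m).
It also fails if it takes over 72 s, if anything falls off the work surface, if the arm or the gripper's body presses on something with over 40 N, if the wrist force passes 120 N, or if a joint passes its speed limit or range.

## Working session

There is one attempt and no reset: what is moved stays moved. The work goes in short steps, Python scripts to look and compute and a shell command to move; the robot and the scene stay as the last step left them, time stands still between calls to the robot, and variables do not carry over. Pictures are saved under pics/ and viewed, and the job is handed in when it is done.

```bash
ls; mkdir -p pics
python3 - <<'E'
from station import monitor, viewer, arm
import cv2, numpy as np
s=monitor.read_state();print(s, arm.nose_length)
for n in ["scene","top","wrist"]:
    print(n,viewer.camera_info(n))
    cv2.imwrite(f"pics/{n}0.png",viewer.grab_frame(n)[:,:,::-1])
E
```

```text
pics
{'time_s': 0.0, 'joints': array([ 8.92576850e-01,  3.13421823e-01,  1.49845037e+00,  3.52023703e-06,
        1.33102653e+00, -2.23408197e-01]), 'qd': array([ 0.00116867,  0.00011631, -0.00011488, -0.00074297, -0.00023979,
       -0.00111649]), 'effort': array([ 2.80318645e-04, -4.02206647e+01, -2.52265906e+01,  6.94534415e-02,
        3.52448516e-02, -8.58799103e-05]), 'tcp_pos': array([0.23046326, 0.47140106, 0.22317051]), 'orientation': array([-7.08146491e-01, -3.06015279e+00,  1.84393161e-03]), 'force': array([-1.0743675 , -0.08896353,  0.40139953]), 'ft_torque': array([-0.0122085 , -0.0265484 , -0.02137632]), 'opening': 0.08844354089111524} 0.019
scene {'K': array([[516.72004675,   0.        , 285.24515866],
       [  0.        , 516.72004675, 213.23874085],
       [  0.        ,   0.        ,   1.        ]]), 'k1': 0.0032546429603675523, 'eye': array([1.03583813, 0.71559155, 0.98967549]), 'orientation': array([-0.85974696, -2.63509153,  0.93053017])}
top {'K': array([[485.51544156,   0.        , 275.33577218],
       [  0.        , 485.51544156, 216.12592686],
       [  0.        ,   0.        ,   1.        ]]), 'k1': -0.10754107490303898, 'eye': array([0.4829309 , 0.11685858, 1.13362575]), 'orientation': array([-2.17131887,  2.15988476, -0.13066571])}
wrist {'K': array([[308.65281804,   0.        , 276.37999382],
       [  0.        , 308.65281804, 210.63581375],
       [  0.        ,   0.        ,   1.        ]]), 'k1': -0.06453667389093395, 'mount': array([[-1.50222835e-04, -9.63244851e-01, -2.68624897e-01,
         6.89217079e-02],
       [ 9.99999956e-01, -2.13160346e-04,  2.05129077e-04,
        -1.26405641e-03],
       [-2.54849703e-04, -2.68624854e-01,  9.63244841e-01,
        -1.60835137e-01],
       [ 0.00000000e+00,  0.00000000e+00,  0.00000000e+00,
         1.00000000e+00]])}
```

View pics/top0.png

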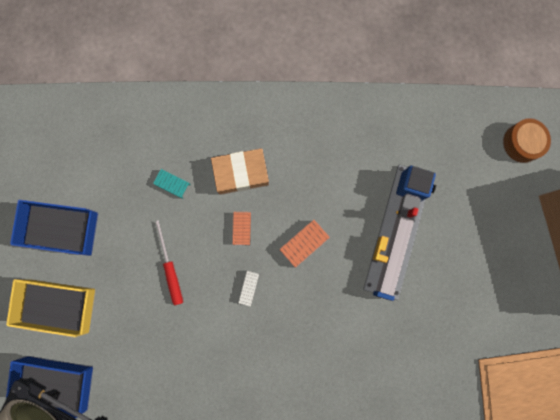

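View pics/scene0.png

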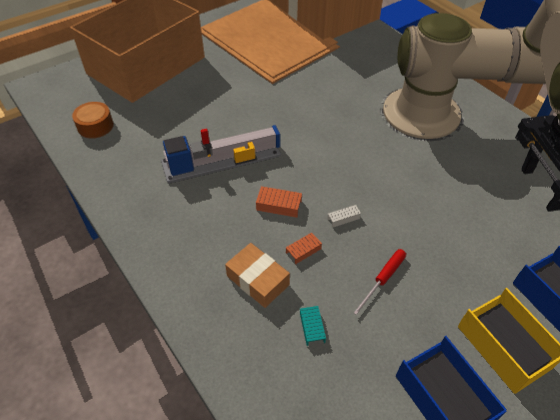

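View pics/wrist0.png

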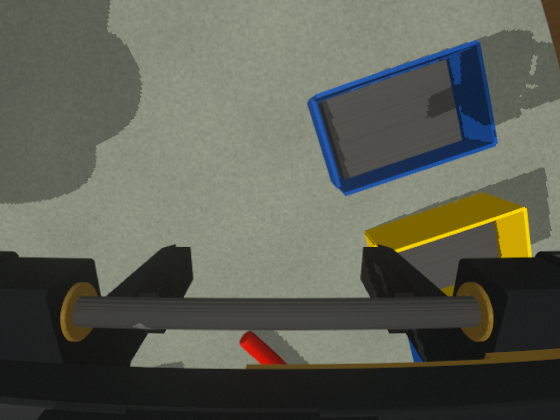

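Candidates in the top picture: small copper strip (242,228), large copper strip (304,243), teal strip (171,183), silver (249,288); the carton (240,170) is brown. The small copper one at (242,228) fits the description. I'll check it in a close crop.

```bash
cat > h.py <<'E'
import numpy as np, cv2
from scipy.spatial.transform import Rotation as R
from station import monitor, viewer, arm
def cam(n):
    c=viewer.camera_info(n)
    if n=="wrist":
        s=monitor.read_state(); M=np.array(c["mount"])
        Rt=R.from_rotvec(s["orientation"]).as_matrix()
        return c["K"],c["k1"],Rt@M[:3,:3],Rt@M[:3,3]+s["tcp_pos"]
    return c["K"],c["k1"],R.from_rotvec(c["orientation"]).as_matrix(),np.array(c["eye"])
def ray(C,px):
    K,k1,Rc,e=C
    d=np.array([(px[0]-K[0,2])/K[0,0],(px[1]-K[1,2])/K[1,1]]); u=d.copy()
    for _ in range(30): u=d/(1+k1*(u@u))
    return Rc@np.array([u[0],u[1],1.]),e
def at(C,px,z):
    v,e=ray(C,px); return e+v*(z-e[2])/v[2]
def proj(C,p):
    K,k1,Rc,e=C
    q=Rc.T@(np.asarray(p)-e); u=q[:2]/q[2]; u=u*(1+k1*(u@u))
    return K[0,0]*u[0]+K[0,2],K[1,1]*u[1]+K[1,2]
def crop(src,dst,x0,y0,x1,y1,f):
    im=cv2.imread(src)[y0:y1,x0:x1]
    cv2.imwrite(dst,cv2.resize(im,None,fx=f,fy=f,interpolation=cv2.INTER_CUBIC))
E
python3 - <<'E'
from h import *
crop("pics/top0.png","pics/top0a.png",360,155,445,305,4)
crop("pics/top0.png","pics/top0b.png",200,195,340,315,5)
E
```

```text
(no output)
```

View pics/top0a.png

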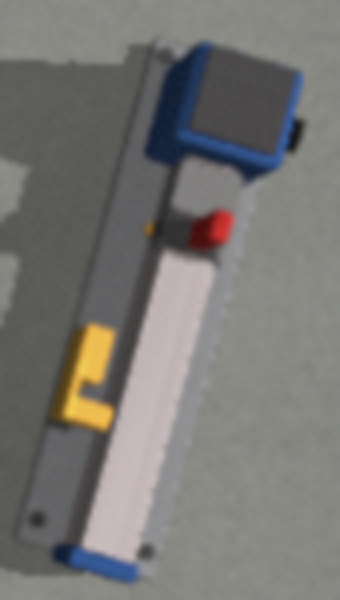

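View pics/top0b.png

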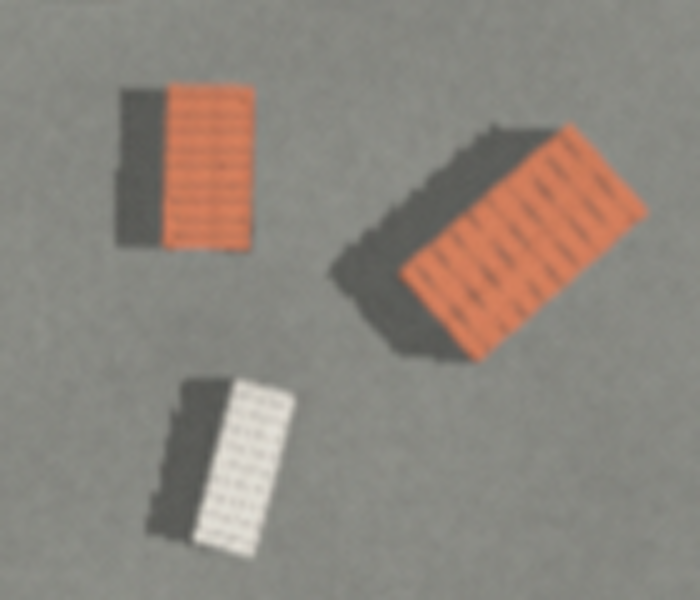

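The crop shows the small copper strip upright at about (242,228), visibly smaller than the other copper one. The stapler head is at the top, with the knob at about (415,209). Next I'll fit the stapler pose from the two fixed cameras.

Run:
```python
from h import *
crop("pics/top0.png","pics/t1.png",385,155,445,220,10)
crop("pics/top0.png","pics/t2.png",360,230,425,305,8)
crop("pics/scene0.png","pics/s1.png",155,115,290,190,5)
```

```text
(no output)
```

View pics/t1.png

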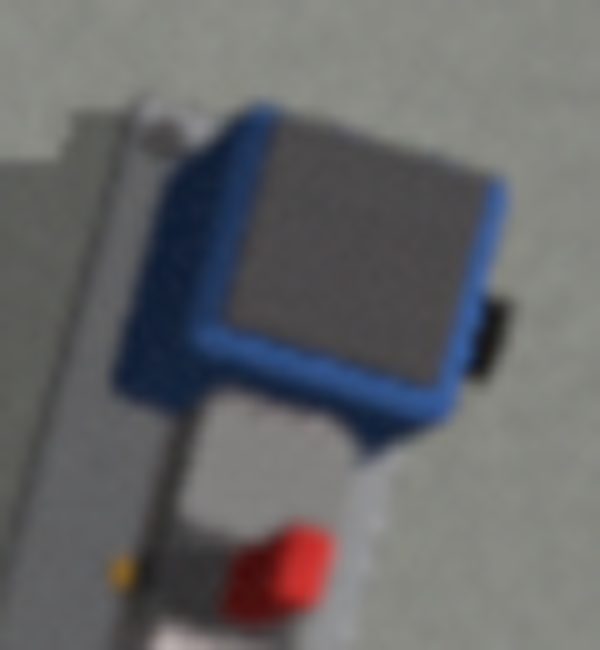

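View pics/t2.png

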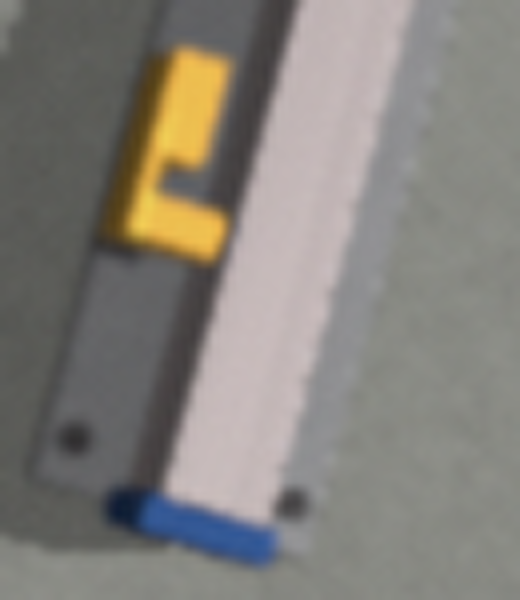

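View pics/s1.png

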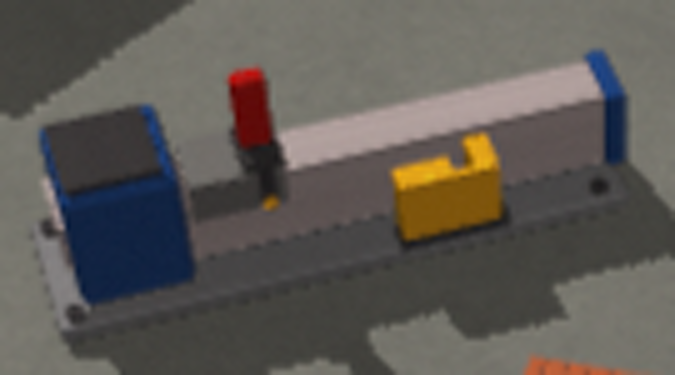

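```bash
cat > fit.py <<'E'
from h import *
from scipy.optimize import least_squares
T=cam("top");S=cam("scene")
def px(x0,y0,f,c): return np.array([x0+(c[0]+.5)/f-.5,y0+(c[1]+.5)/f-.5])
t1=lambda *c:px(385,155,10,c); t2=lambda *c:px(360,230,8,c); s1=lambda *c:px(155,115,5,c)
# (cam,px,stapler pt with None = free)
obs=[(T,t1(195,345),(.1,.032,.09)),(T,t1(447,418),(.1,-.032,.09)),(T,t1(305,562),(.055,0,.115)),
(T,t2(290,30),(None,.015,.06)),(T,t2(172,480),(None,.015,.06)),(T,t2(410,25),(None,-.015,.06)),(T,t2(270,520),(None,-.015,.06)),
(S,s1(248,75),(.055,0,.115)),(S,s1(285,165),(None,.015,.06)),(S,s1(600,97),(None,.015,.06)),(S,s1(178,180),(.1,.032,.09))]
def f(p,full=False):
    r=[]
    for C,u,q in obs:
        w=at(C,u,q[2]); d=w[:2]-p[:2]; c,s=np.cos(p[2]),np.sin(p[2])
        l=np.array([c*d[0]+s*d[1],-s*d[0]+c*d[1]])
        r+=[0 if q[0] is None else l[0]-q[0], l[1]-q[1]]
    return np.array(r)
o=least_squares(f,[.45,-.15,-.1],loss="soft_l1",f_scale=.002)
print("stapler",o.x,np.degrees(o.x[2]));print((f(o.x).reshape(-1,2)*1000).round(1))
p=o.x
for n,u,z in[("wall front-in",t2(232,60),.056),("wall/notch",t2(207,165),.056),("notch bot",t2(170,195),.056),("stop in-front",t2(228,215),.056),("stop rear",t2(212,262),.056)]:
    w=at(T,u,z);d=w[:2]-p[:2];c,s=np.cos(p[2]),np.sin(p[2]);print(n,(1000*np.array([c*d[0]+s*d[1],-s*d[0]+c*d[1]])).round(1))
b=lambda *c:px(200,195,5,c)
q=[at(T,b(*c),.022)[:2] for c in[(168,85),(254,85),(252,250),(164,248)]];print("strip corners",np.round(q,4),"ctr",np.mean(q,0),[np.linalg.norm(q[i]-q[i-1]).round(4) for i in range(4)],np.degrees(np.arctan2(*(q[0]-q[3]+q[1]-q[2])[::-1])))
E
python3 fit.py; python3 -c "
from h import *
s=monitor.read_state();print(R.from_rotvec(s['orientation']).as_matrix().round(3))"
```

```text
stapler [ 0.56040184 -0.17283044 -0.28454008] -16.302945912161785
[[-0.6 -2.4]
 [ 0.1  3.3]
 [-0.3  0.2]
 [ 0.   0.4]
 [ 0.  -0.7]
 [ 0.  -2. ]
 [ 0.   0. ]
 [-0.7  0.1]
 [ 0.  -3.7]
 [ 0.   1.6]
 [ 1.9  3.5]]
wall front-in [-7.9 28.1]
wall/notch [-38.2  27.2]
notch bot [-49.3  35. ]
stop in-front [-50.   17.8]
stop rear [-63.9  18.7]
strip corners [[0.6204 0.2073]
 [0.6206 0.1676]
 [0.5444 0.1678]
 [0.5451 0.2081]] ctr [0.58262033 0.18770844] [np.float64(0.0753), np.float64(0.0397), np.float64(0.0761), np.float64(0.0404)] -0.3310000340692027
[[-0.898  0.439 -0.001]
 [ 0.439  0.898 -0.001]
 [ 0.    -0.001 -1.   ]]
```

```bash
cat > go.py <<'E'
import sys
from h import *
# usage: go.py x y z yaw_of_tool_y(deg)   (world, tool down) -> row
def go(x,y,z,a):
    s=monitor.read_state();Rt=R.from_rotvec(s["orientation"]).as_matrix()
    a=np.radians(a);yv=np.array([np.cos(a),np.sin(a),0]);zv=np.array([0,0,-1.]);xv=np.cross(yv,zv)
    G=np.stack([xv,yv,zv],1)
    t=Rt.T@(np.array([x,y,z])-s["tcp_pos"]); w=R.from_matrix(Rt.T@G).as_rotvec(degrees=True)
    print("row",(t*1000).round(1),w.round(2),"F",s["force"].round(2),"t",round(s["time_s"],2),"op",round(s["opening"]*1000,1))
go(*map(float,sys.argv[1:5]))
E
python3 -m creep '[[-588,-483,0,0,0,80],[-588,-483,0,0,0,80],[-588,-483,0,0,0,80],[-588,-483,0,0,0,80],[-588,-483,0,0,0,80]]'; python3 go.py .5464 -.2208 .22 -16.3
```

```text
time_s: 0.57
tcp_pos: [0.3173, 0.2804, 0.2236]
orientation: [1.622, 2.69, -0.0]
force: [0.9, -0.0, 0.2]
opening: 0.0883
row [-550.2  -31.2    3.7] [-0.    0.   44.12] F [ 0.89 -0.04  0.2 ] t 0.57 op 88.3
```

```bash
python3 -m creep '[[-550,-31,3,0,0,44],[-550,-31,3,0,0,44],[-550,-31,3,0,0,44],[-550,-31,3,0,0,44],[-550,-31,3,0,0,44]]'; python3 go.py .5464 -.2208 .22 -16.3
```

```text
time_s: 0.98
tcp_pos: [0.4052, 0.0911, 0.2227]
orientation: [2.372, 2.06, 0.0]
force: [1.0, 1.2, 1.2]
opening: 0.0883
row [-289.1  183.5    2.7] [ 0.01 -0.01  8.26] F [1.03 1.22 1.2 ] t 0.98 op 88.3
```

```bash
python3 -m creep '[[-289,183,3,0,0,8.3],[-289,183,3,0,0,8.3],[-289,183,3,0,0,8.3],[-289,183,3,0,0,8.3],[-289,183,3,0,0,8.3]]' >/dev/null; python3 go.py .5464 -.2208 .22 -16.3
```

```text
row [-102.8   85.9    0.6] [-0.01 -0.01  0.3 ] F [ 1.08  0.96 -0.01] t 1.4 op 88.2
```

```bash
python3 -m creep '[[-103,86,0,0,0,0.3],[-103,86,0,0,0,0.3],[-103,86,0,0,0,0.3],[-103,86,0,0,0,0.3],[-103,86,0,0,0,0.3]]' 45 >/dev/null
python3 - <<'E'
from h import *
s=monitor.read_state();print(s["tcp_pos"],s["force"],s["qd"].round(3))
np.savez("w1.npz",p=s["tcp_pos"],o=s["orientation"])
cv2.imwrite("pics/w1.png",viewer.grab_frame("wrist")[:,:,::-1])
crop("pics/w1.png","pics/w1b.png",0,0,560,420,1.4)
E
```

```text
[ 0.54626848 -0.22098682  0.21952512] [-0.32667973  1.73082842 -0.27274141] [ 0.056 -0.06   0.073  0.008 -0.003  0.02 ]
```

View pics/w1b.png

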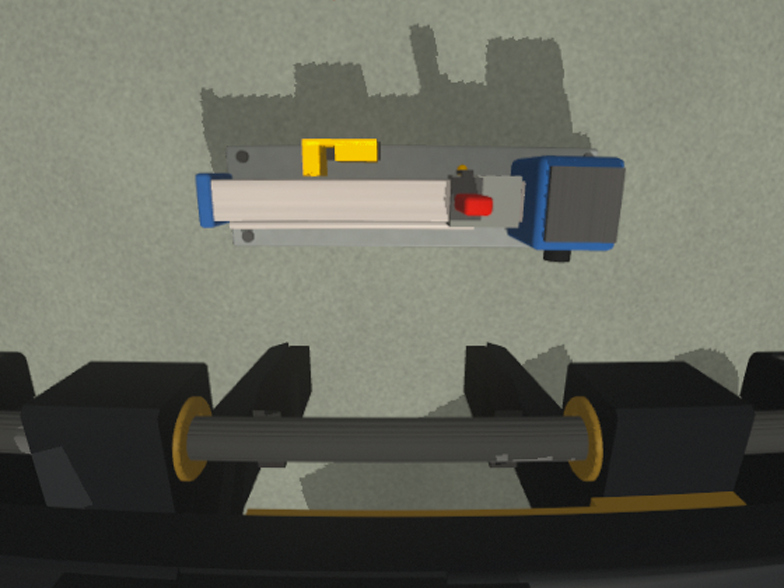

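Wrist view: the stapler lies level in the picture, with the catch at (340,155), the knob at (474,205) and the head on the right. I'll enlarge it to fit the pose.

Run:
```python
from h import *
crop("pics/w1.png","pics/w1c.png",130,90,300,185,4.7)
crop("pics/w1.png","pics/w1d.png",290,90,460,195,4.7)
```

```text
(no output)
```

View pics/w1c.png

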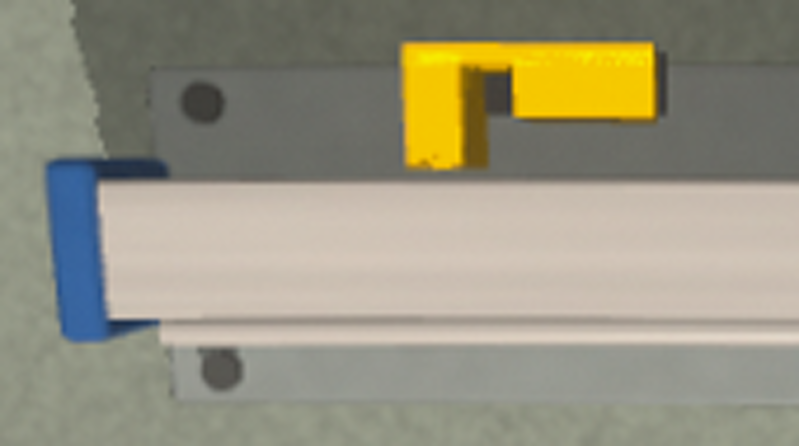

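View pics/w1d.png

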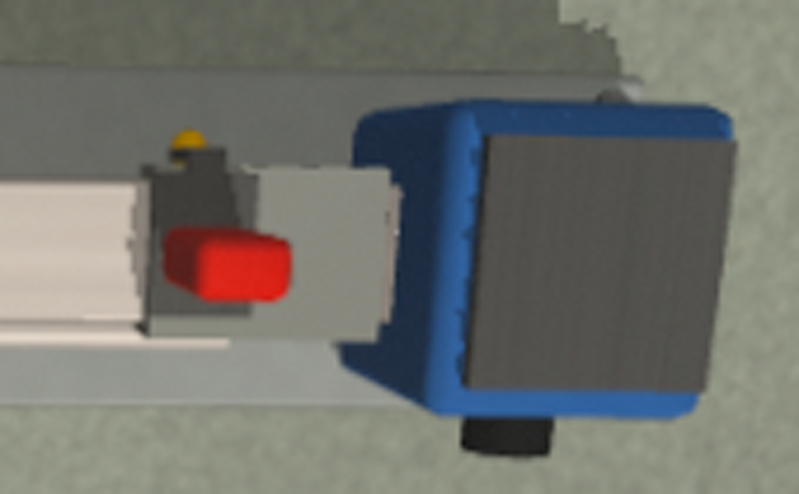

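```bash
cat > fit2.py <<'E'
from h import *
from scipy.optimize import least_squares
c=viewer.camera_info("wrist");z=np.load("w1.npz");Rt=R.from_rotvec(z["o"]).as_matrix();M=np.array(c["mount"])
W=(c["K"],c["k1"],Rt@M[:3,:3],Rt@M[:3,3]+z["p"])
def px(x0,y0,f,c): return np.array([x0+(c[0]+.5)/f-.5,y0+(c[1]+.5)/f-.5])
C=lambda *c:px(130,90,4.7,c);D=lambda *c:px(290,90,4.7,c)
obs=[(C(110,181),(None,.015,.06)),(C(780,181),(None,.015,.06)),(D(120,183),(None,.015,.06)),
(C(120,320),(None,-.015,.06)),(C(780,320),(None,-.015,.06)),(D(120,320),(None,-.015,.06)),
(D(446,260),(.1,None,.09)),(D(246,267),(.055,0,.115)),(C(99,250),(-.135,None,.06)),
(D(460,104),(None,.032,.09)),(D(560,414),(None,-.032,.09))]
def f(p):
    r=[]
    c,s=np.cos(p[2]),np.sin(p[2])
    for u,q in obs:
        d=at(W,u,q[2])[:2]-p[:2]; l=[c*d[0]+s*d[1],-s*d[0]+c*d[1]]
        r+=[0 if q[i] is None else l[i]-q[i] for i in(0,1)]
    return np.array(r)
o=least_squares(f,[.56,-.17,-.28],loss="soft_l1",f_scale=.001);p=o.x
print(p,np.degrees(p[2]));print((f(p).reshape(-1,2)*1000).round(1))
def loc(u,z):
    d=at(W,u,z)[:2]-p[:2];c,s=np.cos(p[2]),np.sin(p[2]);return (1000*np.array([c*d[0]+s*d[1],-s*d[0]+c*d[1]])).round(1)
for n,u in[("wall front",C(655,80)),("wall rear/notch",C(513,90)),("stop front",C(464,110)),("rear",C(403,100)),("notch depth",C(490,70))]:print(n,loc(u,.056))
E
python3 fit2.py
```

```text
[ 0.56130761 -0.17312283 -0.29013373] -16.623438018318573
[[ 0.   0.1]
 [ 0.  -0.3]
 [ 0.  -0.6]
 [ 0.   0.1]
 [ 0.   0. ]
 [ 0.   0.2]
 [-0.5  0. ]
 [-0.6  0.4]
 [ 4.3  0. ]
 [ 0.  -1.6]
 [ 0.   2. ]]
wall front [-8.8 35.6]
wall rear/notch [-39.2  33.6]
stop front [-49.9  29.5]
rear [-63.   31.6]
notch depth [-44.1  37.7]
```

```bash
python3 go.py .6140 -.1888 .150 -16.6
```

```text
row [48.2 56.9 69.9] [-0.08 -0.04  0.25] F [ 0.08  0.55 -0.22] t 1.87 op 53.0
```

```bash
python3 -m creep '[[48,57,70,0,0,0.3],[48,57,70,0,0,0.3],[48,57,70,0,0,0.3],[48,57,70,0,0,0.3],[48,57,70,0,0,0.3]]' 38 20; python3 go.py .6140 -.1888 .097 -16.6;  python3 - <<'E'
from h import *
cv2.imwrite("pics/w2.png",viewer.grab_frame("wrist")[:,:,::-1])
crop("pics/w2.png","pics/w2b.png",0,0,560,420,1.4)
E
```

```text
time_s: 2.28
tcp_pos: [0.6139, -0.187, 0.1508]
orientation: [-2.515, -1.88, 0.001]
force: [-0.3, 0.2, 1.0]
opening: 0.034
row [-1.7  0.6 53.8] [-0.07 -0.01  0.16] F [-0.28  0.16  1.02] t 2.28 op 34.0
```

View pics/w2b.png

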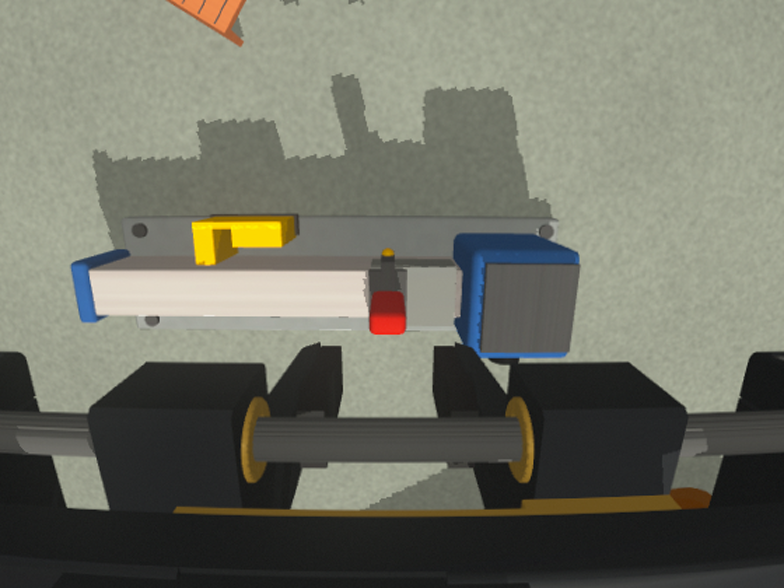

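```bash
python3 -m creep '[[-1,0,30,0,0,0],[-1,0,54,0,0,0],[-1,0,54,0,0,0],[-1,0,54,0,0,0]]'; python3 go.py .6140 -.1888 .097 -16.6;  python3 - <<'E'
from h import *
cv2.imwrite("pics/w3.png",viewer.grab_frame("wrist")[:,:,::-1])
cv2.imwrite("pics/s3.png",viewer.grab_frame("scene")[:,:,::-1])
crop("pics/s3.png","pics/s3b.png",140,60,300,190,4.5)
crop("pics/w3.png","pics/w3b.png",0,0,560,420,1.4)
E
```

```text
time_s: 2.67
tcp_pos: [0.6136, -0.19, 0.0982]
orientation: [2.519, 1.877, 0.0]
force: [0.1, -0.6, -0.5]
opening: 0.0331
row [1.2 0.1 1.2] [ 0.02  0.01 -0.  ] F [ 0.11 -0.57 -0.46] t 2.67 op 33.1
```

View pics/w3b.png

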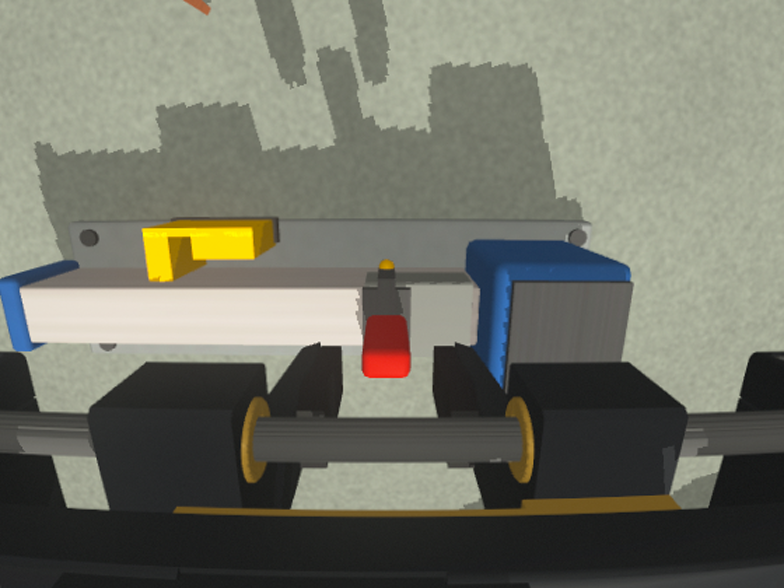

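View pics/s3b.png

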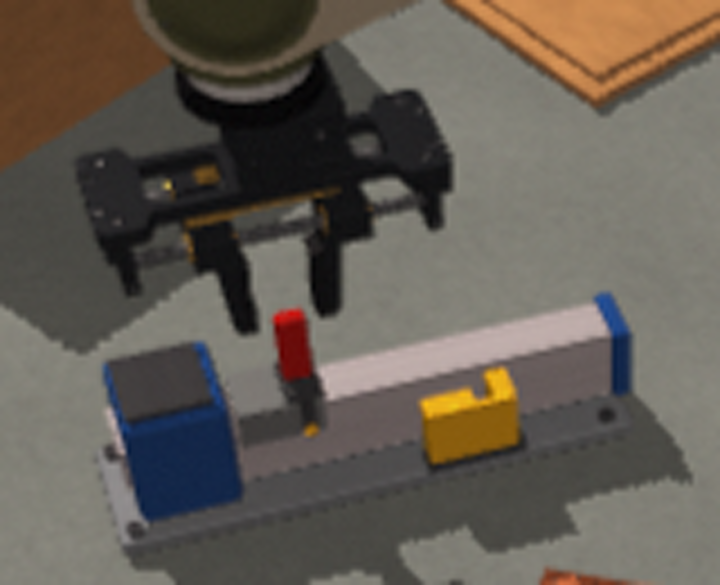

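Run:
```python
from h import *
s=monitor.read_state();Rt=R.from_rotvec(s["orientation"]).as_matrix();print(s["tcp_pos"],Rt.round(3))
for n in("scene","wrist"):
    C=cam(n)
    for o in([0,0,0],[0,0.0165,.019],[0,-.0165,.019],[0,0,-.045],[0.05,0,0]):
        print(n,o,np.round(proj(C,s["tcp_pos"]+Rt@np.array(o)),1))
```

```text
[ 0.61467751 -0.19033228  0.09961375] [[ 0.286  0.958  0.003]
 [ 0.958 -0.286 -0.002]
 [-0.001  0.004 -1.   ]]
scene [0, 0, 0] [203.7 134. ]
scene [0, 0.0165, 0.019] [198.2 141. ]
scene [0, -0.0165, 0.019] [210.8 138.2]
scene [0, 0, -0.045] [201.7 120.3]
scene [0.05, 0, 0] [208.6 147. ]
wrist [0, 0, 0] [276.8 249.9]
wrist [0, 0.0165, 0.019] [303.3 237.9]
wrist [0, -0.0165, 0.019] [250.1 237.9]
wrist [0, 0, -0.045] [276.9 291.4]
wrist [0.05, 0, 0] [276.8 160.2]
```

The calibration puts the visible fingertips about level with the knob's top, roughly 30 mm shorter than the stated nose length. I'll test this: raise 8 mm, close lightly, and see whether the fingers stop at 18 mm.

```bash
python3 -m creep '[[0,0,-8,0,0,0],[0,0,-8,0,0,0],[0,0,-8,0,0,0],[0,0,-8,0,0,0]]' 10 3;python3 -m creep '[[0,0,0,0,0,0],[0,0,0,0,0,0]]';  python3 - <<'E'
from h import *
cv2.imwrite("pics/w4.png",viewer.grab_frame("wrist")[:,:,::-1])
crop("pics/w4.png","pics/w4b.png",160,150,400,360,3)
E
```

```text
time_s: 3.1
tcp_pos: [0.6142, -0.1898, 0.1055]
orientation: [2.518, 1.877, 0.001]
force: [0.3, -0.1, -1.6]
opening: 0.0097
time_s: 3.27
tcp_pos: [0.614, -0.1896, 0.1047]
orientation: [-2.518, -1.878, 0.0]
force: [-0.4, 0.3, 1.3]
opening: 0.009
```

View pics/w4b.png

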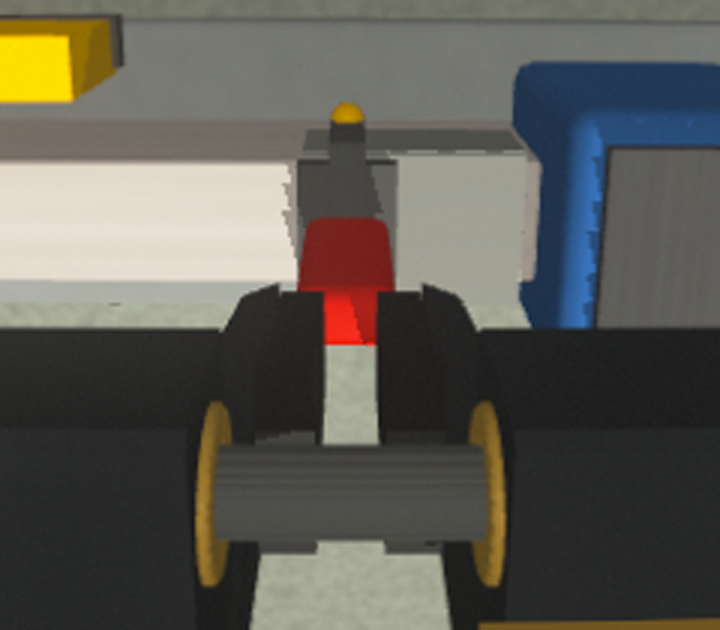

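Confirmed: the fingers passed 18 mm above the knob. So the real tips sit about 13 mm behind the reported TCP, and I'll work 32 mm lower. The picture shows the tips just in front of and above the knob.

```bash
python3 -m creep '[[0,0,-5,0,0,0],[0,0,-5,0,0,0],[0,0,-5,0,0,0],[0,0,-5,0,0,0],[0,0,-5,0,0,0]]' 38 20; python3 go.py .6140 -.1888 .067 -16.6
```

```text
time_s: 3.73
tcp_pos: [0.614, -0.1897, 0.1097]
orientation: [-2.518, -1.878, 0.0]
force: [-0.3, -0.1, 0.5]
opening: 0.0332
row [ 0.8 -0.3 42.7] [-0.01 -0.    0.02] F [-0.32 -0.11  0.48] t 3.73 op 33.2
```

```bash
python3 -m creep '[[1,0,15,0,0,0],[1,0,30,0,0,0],[1,0,38,0,0,0],[1,0,42,0,0,0],[1,0,42,0,0,0]]'; python3 -m creep '[[0,0,0,0,0,0],[0,0,0,0,0,0]]'
python3 - <<'E'
from h import *
cv2.imwrite("pics/w5.png",viewer.grab_frame("wrist")[:,:,::-1])
cv2.imwrite("pics/s5.png",viewer.grab_frame("scene")[:,:,::-1])
a=cv2.imread("pics/w5.png")[120:330,120:440];b=cv2.imread("pics/s5.png")[60:190,140:300]
cv2.imwrite("pics/c5.png",np.hstack([cv2.resize(a,(440,320)),cv2.resize(b,(360,320))]))
E
```

```text
time_s: 4.15
tcp_pos: [0.6141, -0.1886, 0.067]
orientation: [-2.518, -1.877, 0.001]
force: [0.3, 0.1, -0.4]
opening: 0.0335
time_s: 4.32
tcp_pos: [0.6147, -0.189, 0.0686]
orientation: [2.518, 1.877, 0.001]
force: [-0.1, 0.6, 0.1]
opening: 0.0336
```

View pics/c5.png

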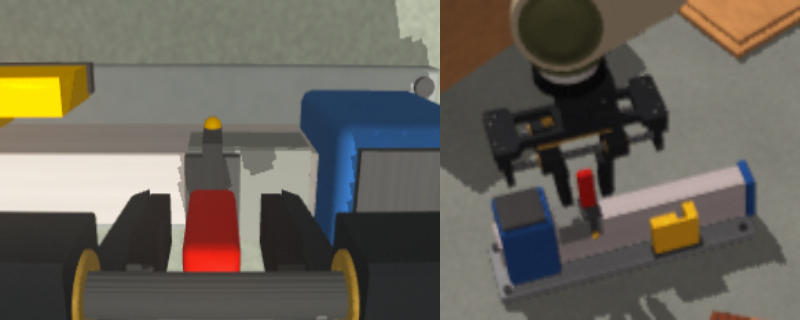

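The fingers now flank the knob. Closing.

```bash
python3 -m creep '[[0,0,0,0,0,0],[0,0,0,0,0,0],[0,0,0,0,0,0],[0,0,0,0,0,0],[0,0,0,0,0,0]]' 10 25; python3 go.py .6140 -.1888 .067 -16.6
```

```text
time_s: 4.83
tcp_pos: [0.6137, -0.1886, 0.068]
orientation: [-2.517, -1.877, 0.002]
force: [-5.0, 0.8, 4.1]
opening: 0.0177
row [-0.1  0.4  1. ] [-0.11  0.    0.03] F [-4.97  0.8   4.1 ] t 4.83 op 17.7
```

```bash
python3 -m creep '[[0,-15,0,0,0,0],[0,-32,0,0,0,0],[0,-50,0,0,0,0],[0,-68,0,0,0,0],[0,-80,0,0,0,0]]';python3 -m creep '[[0,-5,0,0,0,0],[0,-5,0,0,0,0]]'
python3 - <<'E'
from h import *
s=monitor.read_state()
cv2.imwrite("pics/w6.png",viewer.grab_frame("wrist")[:,:,::-1])
crop("pics/w6.png","pics/w6b.png",150,100,410,310,3)
a=np.radians(-16.6);print(s["force"]@[np.cos(a),np.sin(a),0],(s["tcp_pos"]-[.5613,-.1731,0])@[np.cos(a),np.sin(a),0])
E
```

```text
time_s: 5.25
tcp_pos: [0.5379, -0.1659, 0.0681]
orientation: [2.516, 1.876, 0.004]
force: [9.0, -1.4, -7.5]
opening: 0.0177
time_s: 5.42
tcp_pos: [0.5332, -0.1644, 0.0681]
orientation: [2.517, 1.876, 0.003]
force: [7.0, -1.2, -6.8]
opening: 0.0178
7.0223988120692695 -0.029424547508631063
```

View pics/w6b.png

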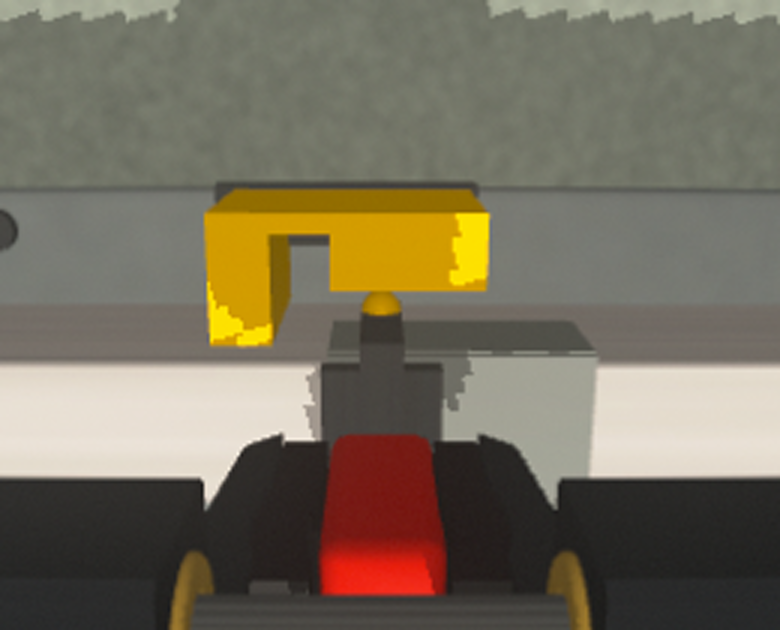

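Spring force is about 7 N at 85 mm, as expected. The tongue (381,300) is alongside the lane wall, with the stop about 15 mm further back. Feeling for it in small steps.

```bash
cat > f.py <<'E'
from h import *
s=monitor.read_state();a=np.radians(-16.6);X=np.array([np.cos(a),np.sin(a),0]);Y=np.array([-X[1],X[0],0])
d=s["tcp_pos"]-[.5613,-.1731,0];print("Fx %.1f Fy %.1f Fz %.1f | x %.1f y %.1f z %.1f mm | op %.1f t %.2f"%(s["force"]@X,s["force"]@Y,s["force"][2],1e3*(d@X),1e3*(d@Y),1e3*d[2],1e3*s["opening"],s["time_s"]))
E
python3 -m creep '[[0,-4,0,0,0,0],[0,-8,0,0,0,0],[0,-11,0,0,0,0],[0,-11,0,0,0,0]]'>/dev/null;python3 f.py
python3 -m creep '[[0,-1,0,0,0,0],[0,-1,0,0,0,0]]'>/dev/null;python3 f.py
python3 -m creep '[[0,-1,0,0,0,0],[0,-1,0,0,0,0]]'>/dev/null;python3 f.py
```

```text
Fx 7.1 Fy 2.7 Fz -4.9 | x -39.7 y 0.3 z 68.0 mm | op 17.6 t 5.80
Fx 7.3 Fy 2.2 Fz -4.7 | x -40.4 y 0.3 z 68.0 mm | op 17.7 t 5.97
Fx 7.6 Fy 1.6 Fz -4.9 | x -41.4 y 0.3 z 68.0 mm | op 17.9 t 6.13
```

```bash
python3 -m creep '[[0,-1,0,0,0,0],[0,-1,0,0,0,0]]'>/dev/null;python3 f.py
python3 -m creep '[[0,-1,0,0,0,0],[0,-1,0,0,0,0]]'>/dev/null;python3 f.py
```

```text
Fx 6.9 Fy 2.0 Fz -4.5 | x -42.4 y 0.3 z 68.0 mm | op 17.8 t 6.30
Fx 7.5 Fy 1.5 Fz -4.5 | x -43.3 y 0.3 z 68.0 mm | op 17.6 t 6.47
```

```bash
for i in 1; do python3 -m creep '[[0,-0.8,0,0,0,0],[0,-0.8,0,0,0,0]]'>/dev/null;python3 f.py;done
python3 -m creep '[[0,-0.6,0,0,0,0],[0,-0.6,0,0,0,0]]'>/dev/null;python3 f.py
```

```text
Fx 7.4 Fy 2.4 Fz -4.1 | x -44.1 y 0.3 z 68.1 mm | op 18.0 t 6.63
Fx 7.7 Fy 2.5 Fz -5.3 | x -44.7 y 0.3 z 68.0 mm | op 17.8 t 6.80
```

```bash
python3 -m creep '[[0,-0.6,0,0,0,0],[0,-0.6,0,0,0,0]]'>/dev/null;python3 f.py
python3 - <<'E'
from h import *
cv2.imwrite("pics/w7.png",viewer.grab_frame("wrist")[:,:,::-1])
crop("pics/w7.png","pics/w7b.png",200,140,340,260,5)
E
```

```text
Fx 7.1 Fy 1.8 Fz -5.3 | x -45.3 y 0.2 z 68.0 mm | op 17.7 t 6.97
```

View pics/w7b.png

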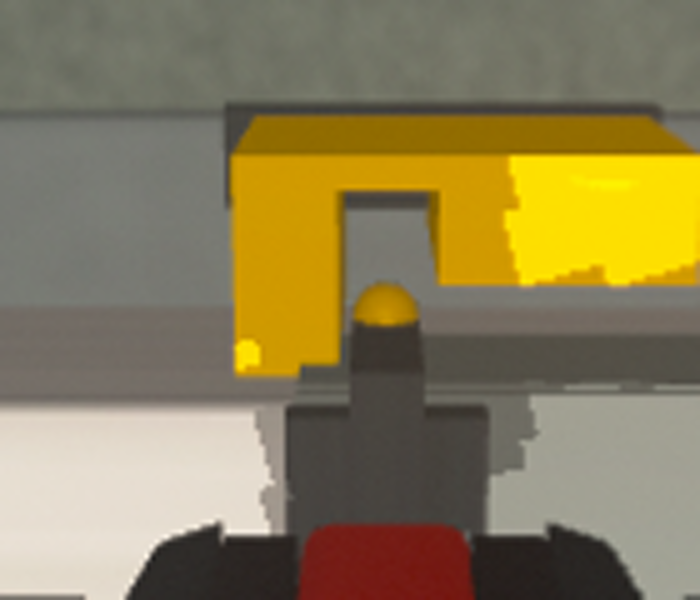

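The tongue tip (386,305) is within the notch mouth (343–435), about 1.5 mm short of the stop. Feeling on.

```bash
python3 -m creep '[[0,-0.6,0,0,0,0],[0,-0.6,0,0,0,0]]'>/dev/null;python3 f.py
python3 -m creep '[[0,-0.5,0,0,0,0],[0,-0.5,0,0,0,0]]'>/dev/null;python3 f.py
```

```text
Fx 7.7 Fy 2.4 Fz -4.8 | x -45.9 y 0.2 z 68.0 mm | op 17.7 t 7.18
Fx 7.7 Fy 1.8 Fz -4.3 | x -46.4 y 0.3 z 68.0 mm | op 17.8 t 7.35
```

```bash
python3 -m creep '[[0,-0.4,0,0,0,0],[0,-0.4,0,0,0,0]]'>/dev/null;python3 f.py
```

```text
Fx 8.4 Fy 2.6 Fz -4.9 | x -46.7 y 0.3 z 68.1 mm | op 17.5 t 7.52
```

```bash
python3 -m creep '[[0,-0.4,0,0,0,0],[0,-0.4,0,0,0,0]]'>/dev/null;python3 f.py
```

```text
Fx 9.2 Fy 2.9 Fz -6.1 | x -46.9 y 0.3 z 68.1 mm | op 17.5 t 7.68
```

Stop felt at x ≈ -46.7. Backing off 1.4 mm, then sliding across.

```bash
python3 -m creep '[[0,1.4,0,0,0,0],[0,1.4,0,0,0,0],[0,1.4,0,0,0,0]]'>/dev/null;python3 f.py
python3 -m creep '[[2,0,0,0,0,0],[4,0,0,0,0,0],[4,0,0,0,0,0]]'>/dev/null;python3 f.py
python3 -m creep '[[2,0,0,0,0,0],[4,0,0,0,0,0],[4,0,0,0,0,0]]'>/dev/null;python3 f.py
```

```text
Fx 7.8 Fy 2.4 Fz -4.3 | x -45.7 y 0.3 z 68.0 mm | op 17.8 t 7.93
Fx 8.7 Fy -0.1 Fz -4.5 | x -45.7 y 4.1 z 68.1 mm | op 17.3 t 8.18
Fx 8.7 Fy 1.3 Fz -5.4 | x -45.7 y 8.1 z 68.0 mm | op 17.5 t 8.43
```

```bash
python3 -m creep '[[1,0,0,0,0,0],[1.6,0,0,0,0,0],[1.6,0,0,0,0,0]]'>/dev/null;python3 f.py
python3 - <<'E'
from h import *
cv2.imwrite("pics/w8.png",viewer.grab_frame("wrist")[:,:,::-1])
crop("pics/w8.png","pics/w8b.png",200,140,340,260,5)
E
```

```text
Fx 8.1 Fy 0.1 Fz -5.6 | x -45.7 y 9.5 z 68.0 mm | op 17.5 t 8.68
```

View pics/w8b.png

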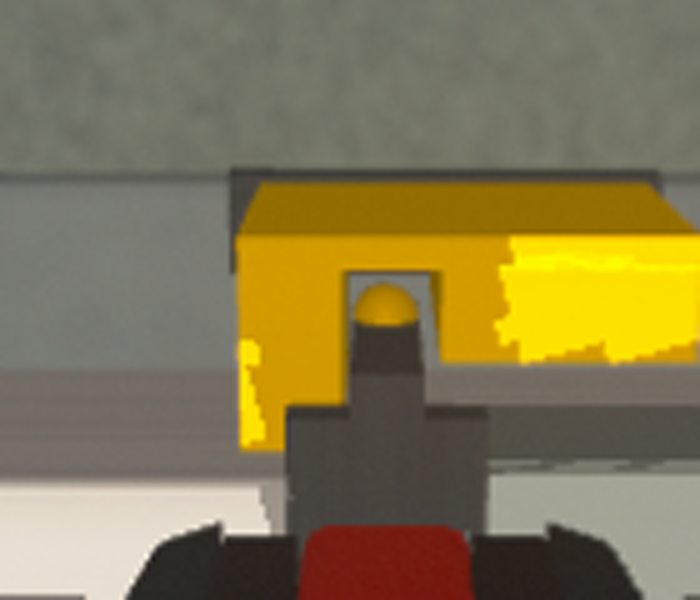

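Tongue is in the notch. Easing forward onto the notch's front face until the spring load leaves the wrist.

```bash
python3 -m creep '[[0,1,0,0,0,0],[0,1.5,0,0,0,0],[0,1.5,0,0,0,0]]'>/dev/null;python3 f.py
python3 -m creep '[[0,0.4,0,0,0,0],[0,0.4,0,0,0,0]]'>/dev/null;python3 f.py
python3 -m creep '[[0,0.4,0,0,0,0],[0,0.4,0,0,0,0]]'>/dev/null;python3 f.py
```

```text
Fx 8.0 Fy 0.4 Fz -4.5 | x -44.2 y 9.5 z 68.0 mm | op 17.8 t 8.98
Fx 7.8 Fy 0.7 Fz -5.0 | x -43.8 y 9.5 z 68.1 mm | op 17.7 t 9.15
Fx 8.2 Fy 0.2 Fz -4.7 | x -43.4 y 9.5 z 68.1 mm | op 17.3 t 9.32
```

```bash
python3 -m creep '[[0,0.4,0,0,0,0],[0,0.4,0,0,0,0]]'>/dev/null;python3 f.py
python3 -m creep '[[0,0.4,0,0,0,0],[0,0.4,0,0,0,0]]'>/dev/null;python3 f.py
```

```text
Fx 6.7 Fy 0.9 Fz -4.5 | x -43.1 y 9.5 z 68.1 mm | op 17.7 t 9.48
Fx 6.3 Fy -0.9 Fz -4.2 | x -42.9 y 9.6 z 68.0 mm | op 17.9 t 9.65
```

```bash
python3 -m creep '[[0,0.5,0,0,0,0],[0,0.5,0,0,0,0]]'>/dev/null;python3 f.py
python3 -m creep '[[0,0.5,0,0,0,0],[0,0.5,0,0,0,0]]'>/dev/null;python3 f.py
```

```text
Fx 5.2 Fy -0.1 Fz -0.9 | x -42.9 y 9.6 z 68.0 mm | op 17.5 t 9.82
Fx 3.7 Fy -0.6 Fz 0.5 | x -42.8 y 9.6 z 68.0 mm | op 17.7 t 9.98
```

```bash
python3 -m creep '[[0,0.7,0,0,0,0],[0,0.7,0,0,0,0]]'>/dev/null;python3 f.py
python3 -m creep '[[0,0,0,0,0,0],[0,0,0,0,0,0],[0,0,0,0,0,0],[0,0,0,0,0,0],[0,0,0,0,0,0]]' 38 >/dev/null;python3 f.py
python3 - <<'E'
from h import *
cv2.imwrite("pics/w9.png",viewer.grab_frame("wrist")[:,:,::-1])
crop("pics/w9.png","pics/w9b.png",180,120,360,270,4)
E
```

```text
Fx -1.4 Fy -1.5 Fz 3.4 | x -42.6 y 9.6 z 68.0 mm | op 18.1 t 10.15
Fx 0.4 Fy 1.1 Fz -0.9 | x -42.5 y 9.8 z 67.6 mm | op 33.3 t 10.57
```

View pics/w9b.png

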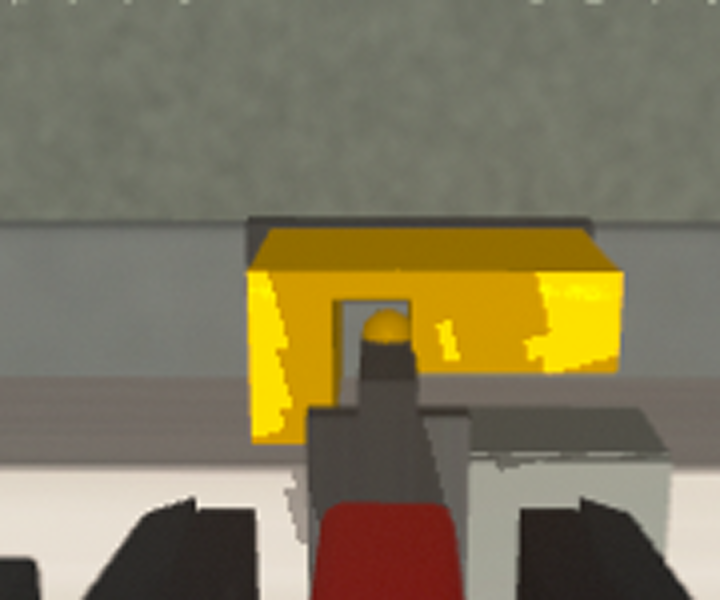

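Parked: the tongue sits against the notch's front face and the fingers are open and clear of the knob. Lifting off and going to the copper strip.

```bash
python3 -m creep '[[0,0,-20,0,0,0],[0,0,-60,0,0,0],[0,0,-100,0,0,0],[0,0,-100,0,0,0],[0,0,-100,0,0,0]]'>/dev/null;python3 f.py; python3 go.py .643 .188 .15 90
```

```text
Fx 0.0 Fy 0.2 Fz -0.9 | x -41.6 y 9.6 z 169.5 mm | op 33.5 t 11.03
row [359.8  16.9  19.3] [   0.11    0.24 -106.57] F [ 0.09  0.21 -0.88] t 11.03 op 33.5
```

```bash
python3 -m creep '[[360,17,19,0,0,-106.5],[360,17,19,0,0,-106.5],[360,17,19,0,0,-106.5],[360,17,19,0,0,-106.5],[360,17,19,0,0,-106.5]]' 65 15 >/dev/null; python3 go.py .643 .188 .15 90
```

```text
row [115.9  95.6   4.9] [ -0.08  -0.15 -70.43] F [-0.11 -0.99 -0.59] t 11.45 op 57.4
```

Run:
```python
from h import *
cv2.imwrite("pics/t9.png",viewer.grab_frame("top")[:,:,::-1])
crop("pics/t9.png","pics/t9b.png",180,140,440,310,3)
```

```text
(no output)
```

View pics/t9b.png

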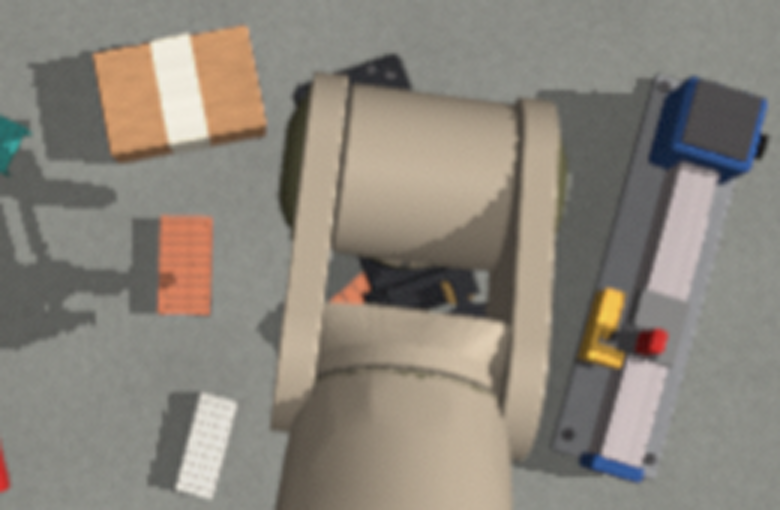

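The follower has stayed parked at about (645,320), with the knob at (650,342). Carrying on.

```bash
python3 go.py .643 .188 .15 90; python3 -m creep '[[116,96,5,0,0,-70.5],[116,96,5,0,0,-70.5],[116,96,5,0,0,-70.5],[116,96,5,0,0,-70.5],[116,96,5,0,0,-70.5]]' >/dev/null; python3 go.py .643 .188 .15 90
```

```text
row [109.   93.9   4.6] [ 5.00e-02 -2.30e-01 -6.97e+01] F [-0.9   6.32 -1.19] t 11.5 op 57.2
row [-0.5 -2.8 -1.2] [-2.000e-02 -1.900e-01 -3.435e+01] F [-0.53 -0.66 -0.21] t 11.92 op 57.1
```

```bash
python3 -m creep '[[0,0,0,0,0,-34.4],[0,0,0,0,0,-34.4],[0,0,0,0,0,-34.4],[0,0,0,0,0,-34.4],[0,0,0,0,0,-34.4]]' >/dev/null;python3 -m creep '[[0,0,0,0,0,0],[0,0,0,0,0,0]]' >/dev/null; python3 go.py .643 .188 .15 90;python3 - <<'E'
from h import *
s=monitor.read_state();np.savez("w10.npz",p=s["tcp_pos"],o=s["orientation"])
cv2.imwrite("pics/w10.png",viewer.grab_frame("wrist")[:,:,::-1])
crop("pics/w10.png","pics/w10b.png",0,0,560,420,1.4)
crop("pics/w10.png","pics/w10c.png",200,80,350,240,4)
E
```

```text
row [1.2 2.3 0.4] [-0.01 -0.13 -0.74] F [-0.56 -0.52  0.38] t 12.5 op 57.2
```

View pics/w10b.png

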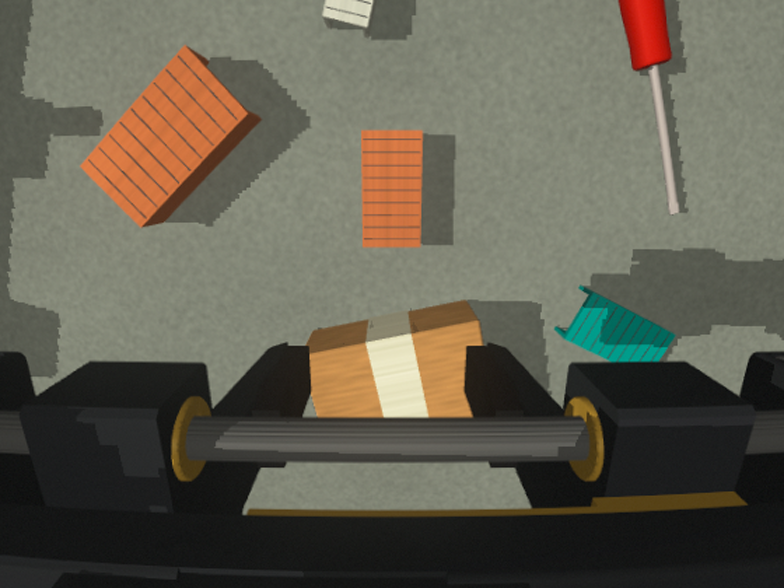

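View pics/w10c.png

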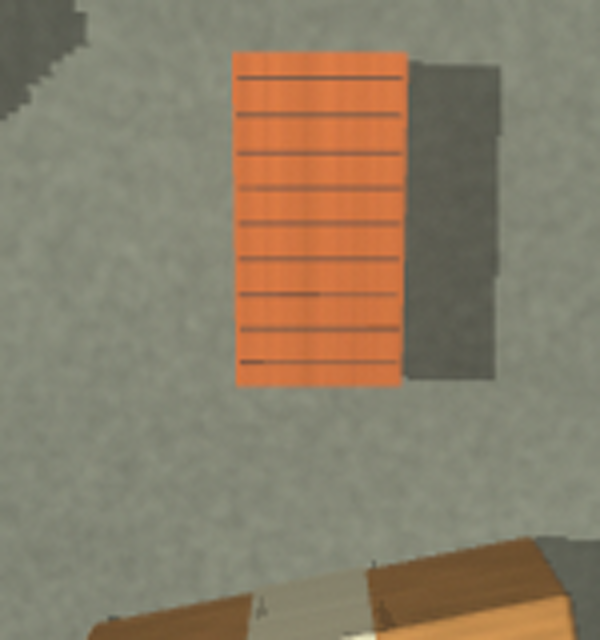

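The small copper strip is alone and upright at crop corners (233,53) to (402,386), with the carton well clear in x. Computing its pose.

```bash
python3 - <<'E'
from h import *
c=viewer.camera_info("wrist");z=np.load("w10.npz");Rt=R.from_rotvec(z["o"]).as_matrix();M=np.array(c["mount"])
W=(c["K"],c["k1"],Rt@M[:3,:3],Rt@M[:3,3]+z["p"])
px=lambda c:np.array([200+(c[0]+.5)/4-.5,80+(c[1]+.5)/4-.5])
q=[at(W,px(k),.022)[:2] for k in[(233,53),(408,53),(403,386),(236,386)]]
print(np.round(q,4),np.mean(q,0).round(4),[np.linalg.norm(q[i]-q[i-1]).round(4) for i in range(4)])
d=q[2]+q[3]-q[0]-q[1];print(np.degrees(np.arctan2(d[1],d[0])))
E
python3 go.py .583 .188 .07 90
```

```text
[[0.5464 0.1694]
 [0.5469 0.2083]
 [0.6215 0.2076]
 [0.621  0.1681]] [0.5839 0.1884] [np.float64(0.0746), np.float64(0.0388), np.float64(0.0747), np.float64(0.0394)]
-0.788018121858093
row [61.1  1.4 80.8] [-0.01 -0.1  -0.76] F [-0.44 -0.6   0.26] t 12.55 op 57.6
```

```bash
python3 -m creep '[[30,1,30,0,0,0],[60,1,60,0,0,0],[60,1,90,0,0,0],[60,1,110,0,0,0],[60,1,110,0,0,0]]' >/dev/null; python3 go.py .5838 .1882 -.005 89.3;python3 - <<'E'
from h import *
cv2.imwrite("pics/w11.png",viewer.grab_frame("wrist")[:,:,::-1])
crop("pics/w11.png","pics/w11b.png",100,80,460,350,2.2)
E
```

```text
row [-2.3  1.2 42.5] [-0.06 -0.44  0.  ] F [-0.42  0.38 -0.37] t 12.97 op 57.5
```

View pics/w11b.png

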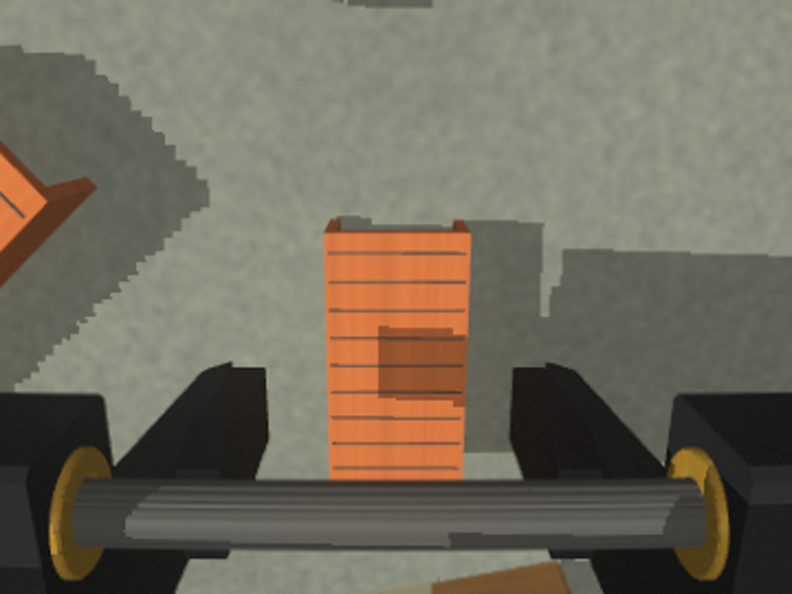

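```bash
python3 -m creep '[[-1,1,20,0,0,0],[-1,1,35,0,0,0],[-1,1,42,0,0,0],[-1,1,42,0,0,0],[-1,1,42,0,0,0]]' ;python3 -m creep '[[0,0,0,0,0,0],[0,0,0,0,0,0]]' >/dev/null; python3 go.py .5838 .1882 -.005 89.3
```

```text
time_s: 13.43
tcp_pos: [0.5863, 0.1885, 0.001]
orientation: [0.016, 3.14, 0.0]
force: [-0.4, -0.9, 1.1]
opening: 0.0571
row [ 2.5 -0.3  6.1] [0.01 0.11 0.13] F [-0.14 -0.04  0.05] t 13.6 op 56.9
```

```bash
python3 -m creep '[[2,0,3,0,0,0],[2,0,5,0,0,0],[2,0,5,0,0,0]]' ; python3 go.py .5838 .1882 -.005 89.3
```

```text
time_s: 13.85
tcp_pos: [0.5833, 0.1884, -0.0055]
orientation: [-0.015, -3.141, 0.0]
force: [-0.2, -1.1, -0.3]
opening: 0.057
row [-0.5 -0.2 -0.5] [-0.01 -0.04  0.15] F [-0.19 -1.07 -0.28] t 13.85 op 57.0
```

```bash
python3 -m creep '[[0,0,0,0,0,0],[0,0,0,0,0,0],[0,0,0,0,0,0],[0,0,0,0,0,0],[0,0,0,0,0,0]]' 30 15; python3 -m creep '[[0,0,0,0,0,0],[0,0,0,0,0,0]]' >/dev/null; python3 go.py .5838 .1882 -.005 89.3;python3 - <<'E'
from h import *
cv2.imwrite("pics/w12.png",viewer.grab_frame("wrist")[:,:,::-1])
crop("pics/w12.png","pics/w12b.png",100,80,460,350,2.2)
E
```

```text
time_s: 14.27
tcp_pos: [0.5837, 0.1885, -0.0051]
orientation: [0.015, 3.141, 0.0]
force: [0.1, -0.3, 0.4]
opening: 0.0389
row [-0.1 -0.3 -0.1] [0.   0.01 0.14] F [-0.37  0.89  0.96] t 14.43 op 38.8
```

View pics/w12b.png

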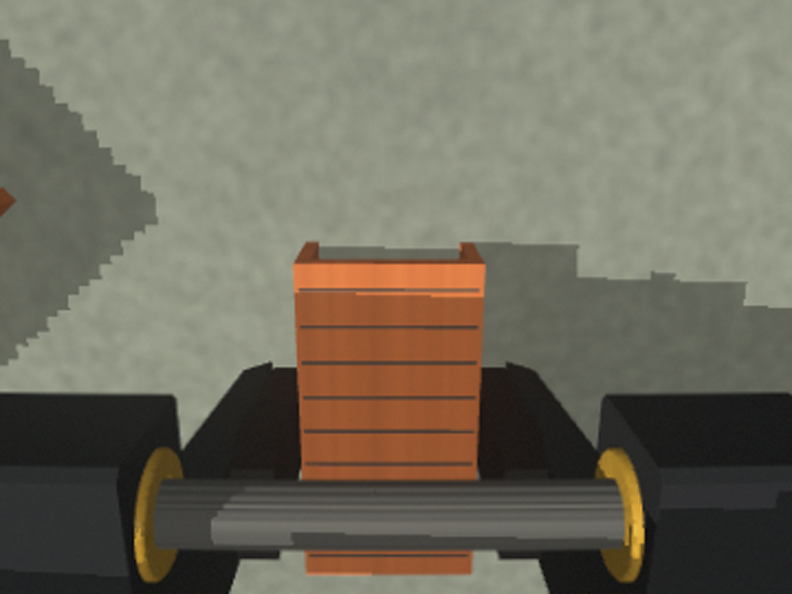

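Strip gripped (38.8 mm across). Lifting and carrying it over the rail.

```bash
python3 -m creep '[[0,0,-15,0,0,0],[0,0,-40,0,0,0],[0,0,-80,0,0,0],[0,0,-120,0,0,0],[0,0,-140,0,0,0]]' >/dev/null; python3 go.py .6092 -.1874 .135 73.4
```

```text
row [ -28.  -375.8    4.5] [ 0.09  0.31 16.05] F [ 0.88  0.1  -0.69] t 14.9 op 38.9
```

```bash
python3 -m creep '[[-28,-376,0,0,0,16],[-28,-376,0,0,0,16],[-28,-376,0,0,0,16],[-28,-376,0,0,0,16],[-28,-376,0,0,0,16]]' >/dev/null; python3 go.py .6092 -.1874 .135 73.4
```

```text
row [ -59.3 -155.6   -0.2] [-0.   -0.01  0.05] F [-0.01  0.2  -0.32] t 15.32 op 39.1
```

```bash
python3 -m creep '[[-59,-155,0,0,0,0],[-59,-155,0,0,0,0],[-59,-155,0,0,0,0],[-59,-155,0,0,0,0],[-59,-155,0,0,0,0]]' >/dev/null;python3 -m creep '[[0,0,0,0,0,0],[0,0,0,0,0,0],[0,0,0,0,0,0]]' >/dev/null; python3 go.py .6092 -.1874 .135 73.4;python3 - <<'E'
from h import *
s=monitor.read_state();np.savez("w13.npz",p=s["tcp_pos"],o=s["orientation"])
cv2.imwrite("pics/w13.png",viewer.grab_frame("wrist")[:,:,::-1])
crop("pics/w13.png","pics/w13b.png",150,30,400,310,2.1)
E
```

```text
row [-0.9 -3.9 -0.2] [ 0.02 -0.03  0.13] F [ 0.25  1.01 -1.02] t 15.98 op 38.5
```

View pics/w13b.png

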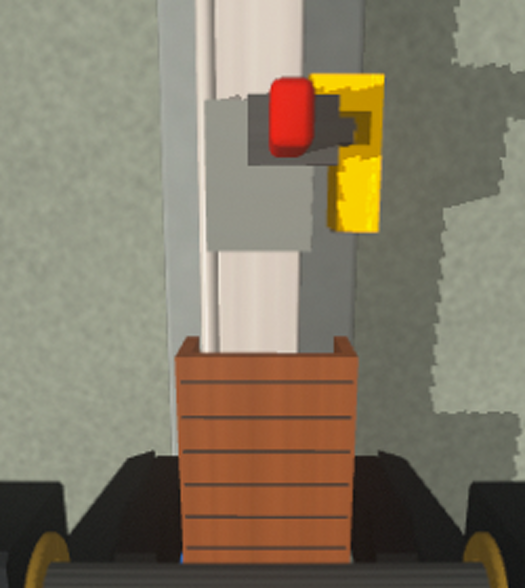

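Run:
```python
from h import *
im=cv2.imread("pics/w13.png");a=cv2.resize(im[140:205,220:330],None,fx=7,fy=7,interpolation=cv2.INTER_CUBIC)
b=cv2.resize(im[20:60,220:330],None,fx=7,fy=3,interpolation=cv2.INTER_CUBIC)
cv2.imwrite("pics/w13c.png",np.vstack([b,a]))
```

```text
(no output)
```

View pics/w13c.png

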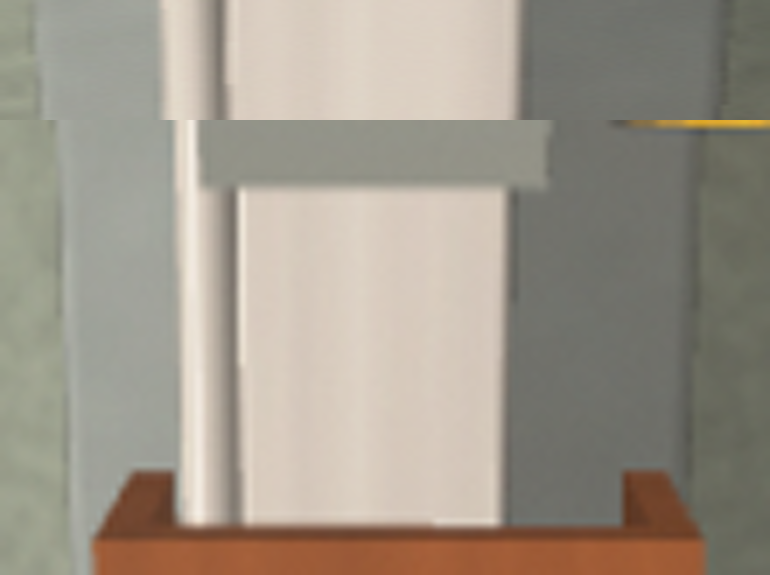

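Run:
```python
from h import *
c=viewer.camera_info("wrist");z=np.load("w13.npz");Rt=R.from_rotvec(z["o"]).as_matrix();M=np.array(c["mount"])
W=(c["K"],c["k1"],Rt@M[:3,:3],Rt@M[:3,3]+z["p"])
L=[(254.1,193.9),(253.7,151),(252.1,39.7)];Q=[(291.4,193.9),(292.4,151),(293.9,39.7)]
tl=lambda u,h:(Rt.T@(at(W,u,h)-z["p"])*1000).round(2)
for a,b in zip(L,Q):
    a,b=tl(a,.06),tl(b,.06);print("rail tool x %.1f  mid y %.2f  width %.2f"%(a[0],(a[1]+b[1])/2,b[1]-a[1]))
h=z["p"][2]+.0051+.022
a,b=tl((232.8,199.6),h),tl((320.4,199.6),h);print("strip",a,b,(a+b)/2)
print("yaw tool y",np.degrees(np.arctan2(Rt[1,1],Rt[0,1])))
# front face of follower
print(tl((220+370/7,140+67/7),.066))
s=np.array([(tl(u,.06)+tl(v,.06))/2000 for u,v in zip(L,Q)])
for q in s: print((Rt@q+z["p"])[:2].round(4))
```

```text
rail tool x 17.0  mid y -4.04  width 29.13
rail tool x 50.1  mid y -3.70  width 29.17
rail tool x 127.5  mid y -3.54  width 29.23
strip [ 36.94 -20.65 -27.09] [ 36.93  18.42 -27.08] [ 36.935  -1.115 -27.085]
yaw tool y 73.52651077505
[51.6  -3.78 68.79]
[ 0.592  -0.1824]
[ 0.5603 -0.1727]
[ 0.4861 -0.1506]
```

Rail and strip in the same picture: the rail's middle lies about 2.8 mm to tool -y of the strip's, so I'm correcting by that. I'll go down to about 7 mm above the rail and look again.

```bash
python3 -m creep '[[0,-2.8,20,0,0,0.2],[0,-2.8,40,0,0,0.2],[0,-2.8,60,0,0,0.2],[0,-2.8,71,0,0,0.2],[0,-2.8,73,0,0,0.2]]' >/dev/null;python3 -m creep '[[0,0,0,0,0,0],[0,0,0,0,0,0],[0,0,0,0,0,0]]' ;python3 f.py
python3 - <<'E'
from h import *
s=monitor.read_state();np.savez("w14.npz",p=s["tcp_pos"],o=s["orientation"])
cv2.imwrite("pics/w14.png",viewer.grab_frame("wrist")[:,:,::-1])
crop("pics/w14.png","pics/w14b.png",200,130,360,260,5)
E
```

```text
time_s: 16.7
tcp_pos: [0.6093, -0.1876, 0.0632]
orientation: [0.457, 3.106, -0.001]
force: [-0.5, -0.6, -0.1]
opening: 0.0386
Fx -0.3 Fy -0.7 Fz -0.1 | x 50.1 y -0.2 z 63.2 mm | op 38.6 t 16.70
```

View pics/w14b.png

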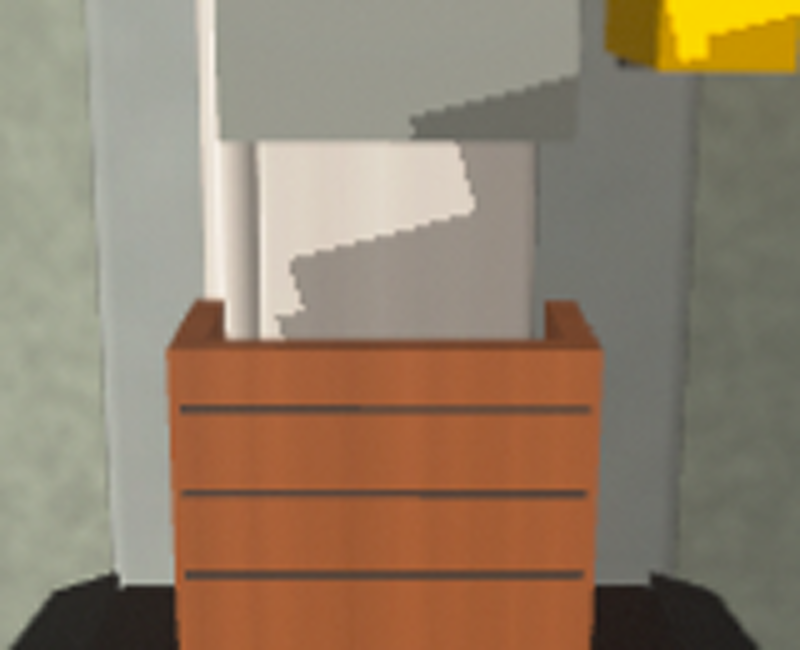

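```bash
python3 - <<'E'
from h import *
c=viewer.camera_info("wrist");z=np.load("w14.npz");Rt=R.from_rotvec(z["o"]).as_matrix();M=np.array(c["mount"])
W=(c["K"],c["k1"],Rt@M[:3,:3],Rt@M[:3,3]+z["p"])
px=lambda x,y:np.array([200+(x+.5)/5-.5,130+(y+.5)/5-.5])
tl=lambda u,h:(Rt.T@(at(W,u,h)-z["p"])*1000).round(2)
for r,l,q in((160,258,538),(325,262,534)):
    a,b=tl(px(l,r),.06),tl(px(q,r),.06);print(a,b,(a+b)/2,b-a)
h=z["p"][2]+.0051+.022
for r,l,q in((348,168,602),(560,176,595)):
    a,b=tl(px(l,r),h),tl(px(q,r),h);print("strip",a,b,(a+b)/2,b-a)
h-=.022
print("feet",tl(px(197,301),h),tl(px(577,301),h),"inner",tl(px(222,301),h),tl(px(546,301),h))
E
python3 -c "
from h import *
crop('pics/w14.png','pics/w14c.png',230,155,330,205,8)"
```

```text
[ 50.34 -14.53   3.07] [50.34 15.1   3.05] [50.34   0.285  3.06 ] [ 0.000e+00  2.963e+01 -2.000e-02]
[ 32.46 -14.47   3.1 ] [32.46 15.12  3.09] [32.46   0.325  3.095] [ 0.000e+00  2.959e+01 -1.000e-02]
strip [ 37.14 -20.46 -27.17] [ 37.14  18.22 -27.19] [ 37.14  -1.12 -27.18] [ 0.000e+00  3.868e+01 -2.000e-02]
strip [ 16.94 -20.49 -27.13] [ 16.93  18.35 -27.15] [ 16.935  -1.07  -27.14 ] [-1.000e-02  3.884e+01 -2.000e-02]
feet [ 36.84 -20.45  -5.17] [36.84 18.66 -5.19] inner [ 36.84 -17.87  -5.17] [36.84 15.46 -5.19]
```

View pics/w14c.png

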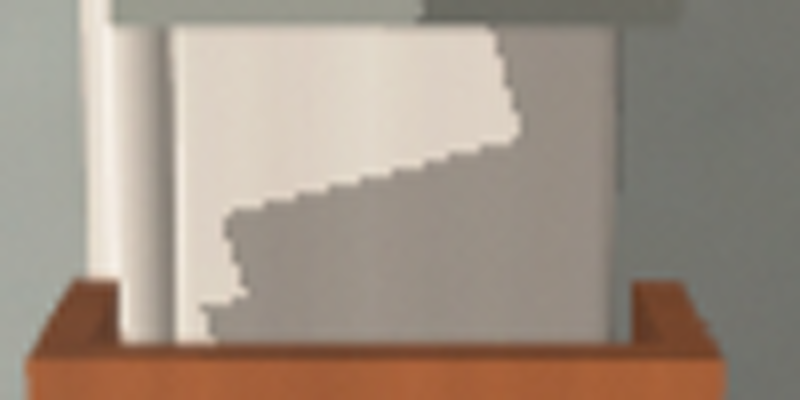

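Now the rail middle sits 1.4 mm to tool +y of the strip middle. Correcting and lowering 4 mm.

```bash
python3 f.py; python3 -m creep '[[0,0.7,2,0,0,0],[0,1.4,3,0,0,0],[0,1.4,3,0,0,0],[0,1.4,3,0,0,0],[0,1.4,3,0,0,0]]' >/dev/null;python3 f.py
python3 - <<'E'
from h import *
s=monitor.read_state();np.savez("w15.npz",p=s["tcp_pos"],o=s["orientation"])
cv2.imwrite("pics/w15.png",viewer.grab_frame("wrist")[:,:,::-1])
crop("pics/w15.png","pics/w15b.png",200,130,360,260,5)
E
```

```text
Fx 0.7 Fy 0.3 Fz -0.9 | x 50.0 y -0.3 z 63.0 mm | op 38.6 t 16.75
Fx 0.2 Fy -0.3 Fz -0.1 | x 49.5 y 1.1 z 58.8 mm | op 39.1 t 17.17
```

View pics/w15b.png

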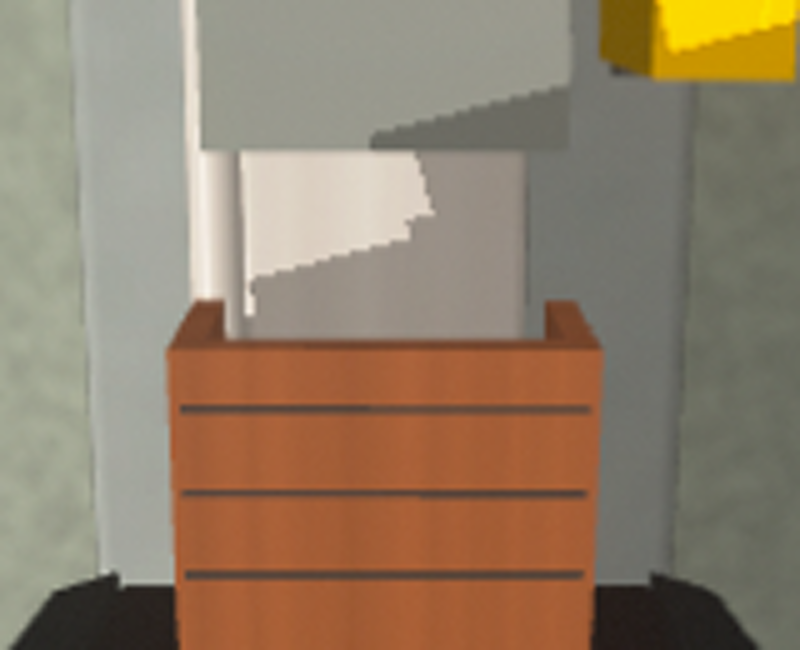

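Leg clearance is now about even on both sides (222 to 247 and 524 to 546). Lowering gently while watching the force.

```bash
python3 -m creep '[[0,0,2,0,0,0],[0,0,4,0,0,0],[0,0,6,0,0,0],[0,0,6,0,0,0]]' >/dev/null;python3 f.py;python3 -m creep '[[0,0,2,0,0,0],[0,0,4,0,0,0],[0,0,6,0,0,0],[0,0,8,0,0,0],[0,0,8,0,0,0]]' >/dev/null;python3 f.py
```

```text
Fx -0.0 Fy -0.0 Fz -0.7 | x 49.2 y 1.1 z 52.2 mm | op 39.0 t 17.55
Fx 0.0 Fy -0.2 Fz -2.0 | x 49.2 y 1.1 z 44.3 mm | op 38.7 t 17.97
```

```bash
python3 -m creep '[[0,0,2,0,0,0],[0,0,4,0,0,0],[0,0,5,0,0,0],[0,0,5,0,0,0]]' >/dev/null;python3 f.py;python3 -m creep '[[0,0,1,0,0,0],[0,0,1,0,0,0],[0,0,1,0,0,0]]' >/dev/null;python3 f.py
```

```text
Fx 0.5 Fy 0.6 Fz -0.9 | x 49.3 y 1.1 z 39.5 mm | op 38.6 t 18.30
Fx -0.4 Fy -0.5 Fz -0.0 | x 49.5 y 1.1 z 38.8 mm | op 38.8 t 18.55
```

```bash
python3 -m creep '[[0,0,0.8,0,0,0],[0,0,0.8,0,0,0],[0,0,0.8,0,0,0]]' >/dev/null;python3 f.py;python3 -m creep '[[0,0,0.6,0,0,0],[0,0,0.6,0,0,0],[0,0,0.6,0,0,0]]' >/dev/null;python3 f.py;python3 -m creep '[[0,0,0.5,0,0,0],[0,0,0.5,0,0,0],[0,0,0.5,0,0,0]]' >/dev/null;python3 f.py
```

```text
Fx 0.1 Fy 0.8 Fz -1.2 | x 49.5 y 1.1 z 38.0 mm | op 38.8 t 18.80
Fx 0.6 Fy 0.1 Fz -0.7 | x 49.5 y 1.1 z 37.4 mm | op 38.6 t 19.05
Fx 0.7 Fy -0.5 Fz -0.9 | x 49.5 y 1.1 z 36.9 mm | op 38.7 t 19.30
```

```bash
python3 -m creep '[[0,0,0.6,0,0,0],[0,0,0.6,0,0,0],[0,0,0.6,0,0,0]]' >/dev/null;python3 f.py;python3 -m creep '[[0,0,0.4,0,0,0],[0,0,0.4,0,0,0],[0,0,0.4,0,0,0]]' >/dev/null;python3 f.py
```

```text
Fx -2.6 Fy 0.2 Fz 6.2 | x 49.5 y 1.1 z 36.8 mm | op 38.9 t 19.55
Fx -4.6 Fy 0.5 Fz 8.7 | x 49.5 y 1.1 z 36.8 mm | op 38.7 t 19.80
```

Crown down on the rail. Easing off and releasing.

```bash
python3 -m creep '[[0,0,-0.7,0,0,0],[0,0,-0.7,0,0,0]]' >/dev/null;python3 f.py;python3 -m creep '[[0,0,0,0,0,0],[0,0,0,0,0,0],[0,0,0,0,0,0],[0,0,0,0,0,0],[0,0,0,0,0,0]]' 62 >/dev/null;python3 f.py
python3 - <<'E'
from h import *
cv2.imwrite("pics/w16.png",viewer.grab_frame("wrist")[:,:,::-1])
crop("pics/w16.png","pics/w16b.png",180,100,380,300,3)
E
```

```text
Fx -1.8 Fy 0.8 Fz 4.2 | x 49.6 y 1.1 z 36.8 mm | op 38.7 t 19.97
Fx -0.5 Fy 0.2 Fz 0.6 | x 49.4 y 1.1 z 36.4 mm | op 54.6 t 20.38
```

View pics/w16b.png

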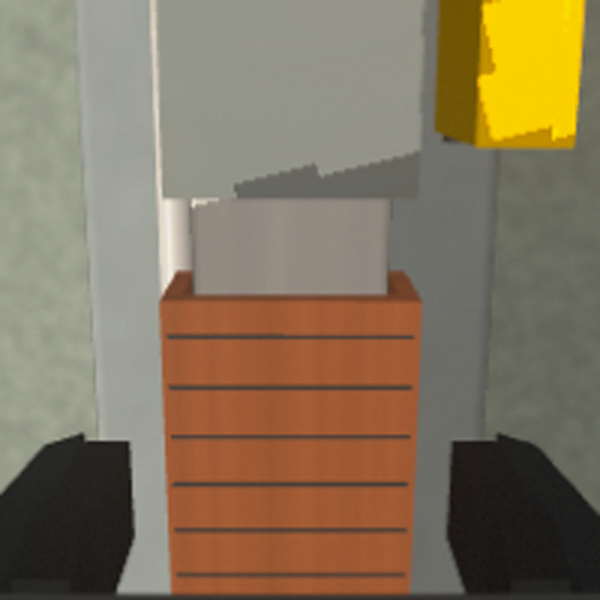

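Strip astride the rail, level, fingers clear. Lifting and returning to the knob.

```bash
python3 -m creep '[[0,0,-15,0,0,0],[0,0,-40,0,0,0],[0,0,-80,0,0,0],[0,0,-120,0,0,0],[0,0,-135,0,0,0]]' >/dev/null;python3 go.py .5232 -.1517 .17 -16.6
```

```text
row [93.7  8.5  6.9] [ 0.28  0.42 89.85] F [0.3  0.3  1.43] t 20.85 op 54.6
```

```bash
python3 -m creep '[[20,2,0,0,0,90],[40,4,0,0,0,90],[60,6,0,0,0,90],[94,8,0,0,0,90],[94,8,0,0,0,90]]' 42 25 >/dev/null;python3 go.py .5232 -.1517 .16 -16.6
```

```text
row [-6.3  3.6 10.4] [-0.28 -0.22 53.71] F [-0.7  -0.13  0.84] t 21.27 op 36.8
```

```bash
python3 -m creep '[[0,0,0,0,0,54],[0,0,0,0,0,54],[0,0,0,0,0,54],[0,0,0,0,0,54],[0,0,0,0,0,54]]' >/dev/null;python3 -m creep '[[0,0,0,0,0,18],[0,0,0,0,0,18],[0,0,0,0,0,18],[0,0,0,0,0,18],[0,0,0,0,0,18]]' >/dev/null;python3 go.py .5232 -.1517 .12 -16.6;  python3 - <<'E'
from h import *
cv2.imwrite("pics/w17.png",viewer.grab_frame("wrist")[:,:,::-1])
crop("pics/w17.png","pics/w17b.png",0,0,560,420,1.4)
E
```

```text
row [ 0.2  1.9 51.6] [0.   0.   0.35] F [-0.06 -0.32  0.02] t 22.1 op 37.1
```

View pics/w17b.png

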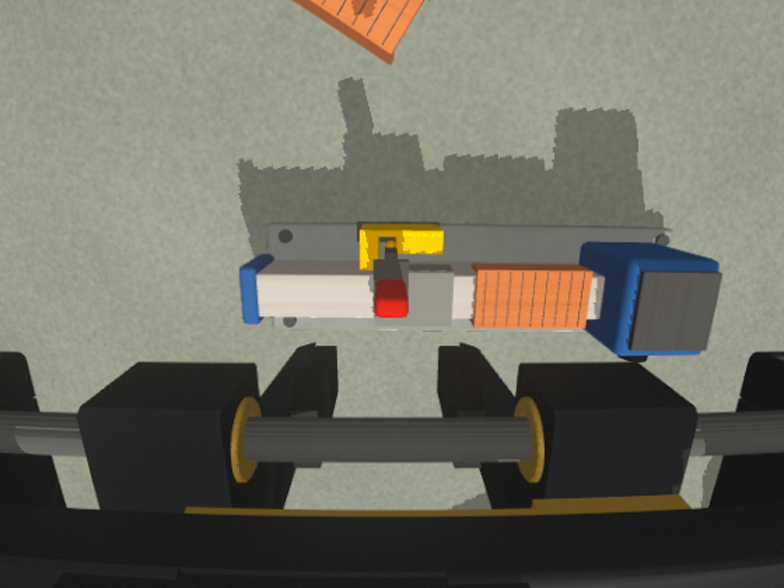

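The strip sits square on the rail between follower and head, still parked. Descending on the knob.

```bash
python3 -m creep '[[0,2,25,0,0,0.3],[0,2,45,0,0,0.3],[0,2,45,0,0,0.3],[0,2,45,0,0,0.3]]' >/dev/null;python3 go.py .5232 -.1517 .068 -16.6;  python3 - <<'E'
from h import *
cv2.imwrite("pics/w18.png",viewer.grab_frame("wrist")[:,:,::-1])
crop("pics/w18.png","pics/w18b.png",130,100,430,300,2.4)
E
```

```text
row [ 0.2  0.2 58.5] [-0.08 -0.02 -0.01] F [-0.16  0.39  0.26] t 22.48 op 37.0
```

View pics/w18b.png

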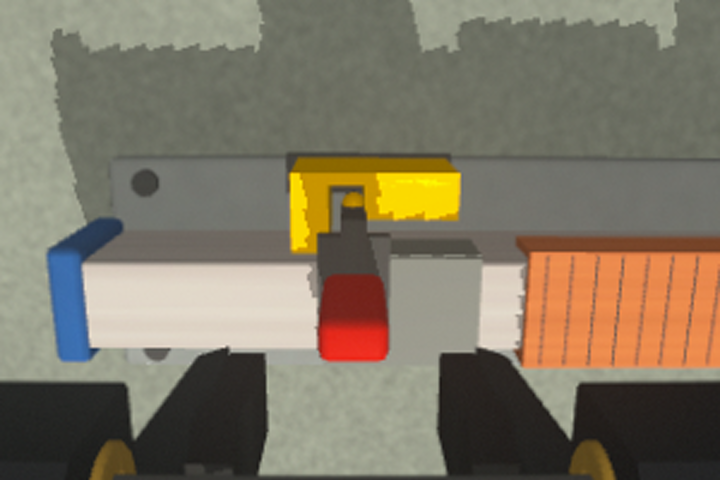

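```bash
python3 -m creep '[[0,0,20,0,0,0],[0,0,38,0,0,0],[0,0,52,0,0,0],[0,0,58,0,0,0],[0,0,58,0,0,0]]' >/dev/null;python3 f.py;python3 -m creep '[[0,0,0,0,0,0],[0,0,0,0,0,0]]' >/dev/null;python3 f.py;python3 -m creep '[[0,0,0,0,0,0],[0,0,0,0,0,0],[0,0,0,0,0,0],[0,0,0,0,0,0],[0,0,0,0,0,0]]' 10 25 >/dev/null;python3 f.py
```

```text
Fx -0.8 Fy 0.5 Fz -0.0 | x -42.5 y 9.3 z 68.6 mm | op 37.0 t 22.95
Fx 0.7 Fy 0.3 Fz -0.1 | x -41.7 y 9.2 z 70.0 mm | op 37.4 t 23.12
Fx -2.6 Fy -0.1 Fz 4.8 | x -42.6 y 9.3 z 69.0 mm | op 17.3 t 23.53
```

```bash
python3 -m creep '[[0,-1,0,0,0,0],[0,-1.5,0,0,0,0],[0,-1.5,0,0,0,0]]' >/dev/null;python3 f.py;python3 -m creep '[[0,-1,0,0,0,0],[0,-1,0,0,0,0],[0,-1,0,0,0,0]]' >/dev/null;python3 f.py
```

```text
Fx 4.9 Fy 0.1 Fz 1.4 | x -42.9 y 9.3 z 69.0 mm | op 17.6 t 23.78
Fx 8.2 Fy 0.5 Fz -0.8 | x -43.5 y 9.2 z 69.0 mm | op 17.9 t 24.03
```

```bash
python3 -m creep '[[0,-1,0,0,0,0],[0,-1.4,0,0,0,0],[0,-1.4,0,0,0,0]]' >/dev/null;python3 f.py;python3 -m creep '[[-2,0,0,0,0,0],[-4,0,0,0,0,0],[-4,0,0,0,0,0]]' >/dev/null;python3 f.py
```

```text
Fx 9.1 Fy 0.1 Fz -0.3 | x -44.9 y 9.2 z 69.0 mm | op 18.0 t 24.28
Fx 7.1 Fy -0.7 Fz -0.2 | x -44.9 y 4.9 z 69.0 mm | op 18.0 t 24.53
```

```bash
python3 -m creep '[[-2,0,0,0,0,0],[-4,0,0,0,0,0],[-4.5,0,0,0,0,0],[-4.5,0,0,0,0,0]]' >/dev/null;python3 f.py;python3 -m creep '[[-0.7,0,0,0,0,0],[-0.7,0,0,0,0,0]]' >/dev/null;python3 f.py;python3 - <<'E'
from h import *
cv2.imwrite("pics/w19.png",viewer.grab_frame("wrist")[:,:,::-1])
crop("pics/w19.png","pics/w19b.png",200,140,360,260,5)
E
```

```text
Fx 7.0 Fy 0.0 Fz -0.8 | x -44.9 y 0.5 z 69.0 mm | op 17.6 t 24.87
Fx 7.4 Fy 1.5 Fz 0.1 | x -44.9 y 0.1 z 69.0 mm | op 17.6 t 25.03
```

View pics/w19b.png

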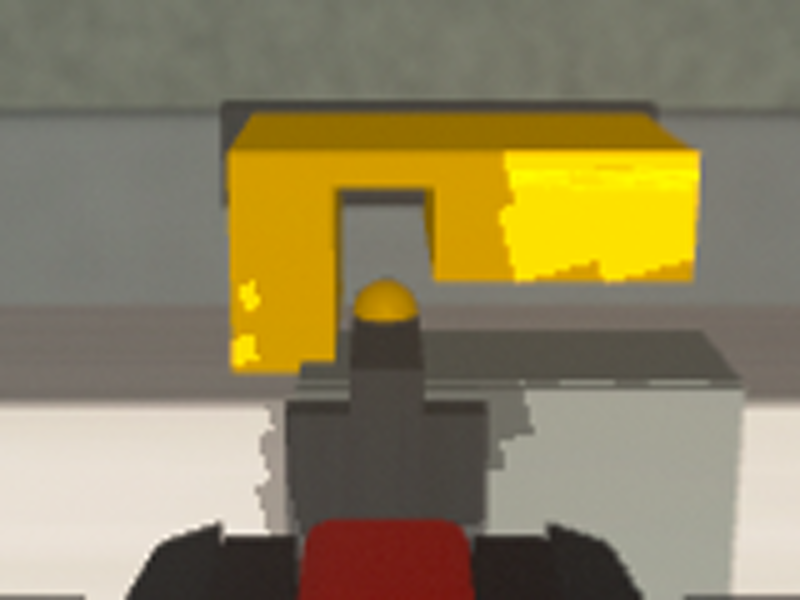

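Knob is central again (tongue tip clear of the notch). Easing forward at low speed.

```bash
python3 -m creep '[[0.4,2,0,0,0,0],[0.4,4,0,0,0,0],[0.4,7,0,0,0,0],[0.4,10,0,0,0,0],[0.4,13,0,0,0,0]]' >/dev/null;python3 f.py;python3 -m creep '[[0,2,0,0,0,0],[0,4,0,0,0,0],[0,6,0,0,0,0],[0,8,0,0,0,0],[0,9,0,0,0,0]]' >/dev/null;python3 f.py
```

```text
Fx 6.2 Fy -0.3 Fz 0.8 | x -31.9 y 0.3 z 69.1 mm | op 17.7 t 25.50
Fx 6.5 Fy -1.0 Fz 1.2 | x -23.0 y 0.3 z 69.0 mm | op 17.8 t 25.92
```

```bash
python3 -m creep '[[0,1,0,0,0,0],[0,2,0,0,0,0],[0,3,0,0,0,0],[0,4,0,0,0,0],[0,4,0,0,0,0]]' >/dev/null;python3 f.py;python3 - <<'E'
from h import *
cv2.imwrite("pics/w20.png",viewer.grab_frame("wrist")[:,:,::-1])
crop("pics/w20.png","pics/w20b.png",180,100,440,300,3)
E
```

```text
Fx 6.6 Fy 0.1 Fz 0.3 | x -19.0 y 0.3 z 69.0 mm | op 17.6 t 26.33
```

View pics/w20b.png

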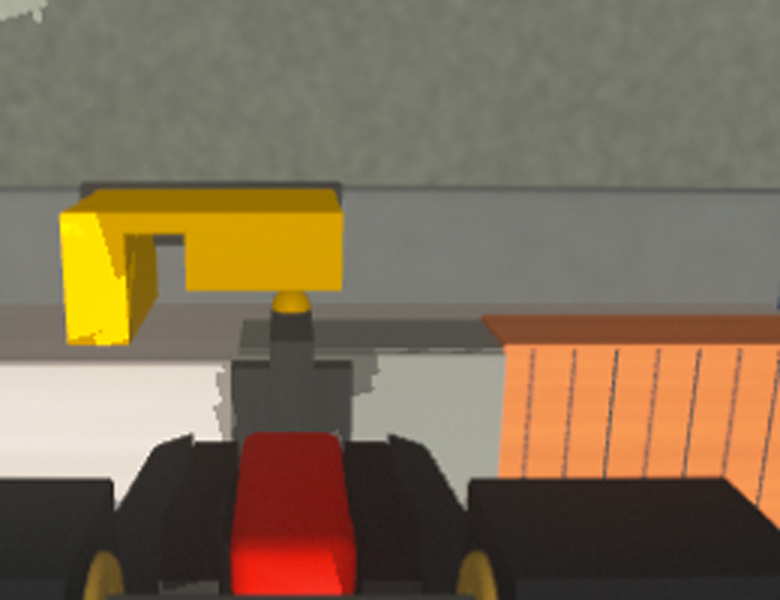

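The follower is against the strip's rear end and pushing it along evenly. Feeling for the home position.

```bash
python3 -m creep '[[0,0.8,0,0,0,0],[0,1.6,0,0,0,0],[0,1.6,0,0,0,0]]' >/dev/null;python3 f.py;python3 -m creep '[[0,0.7,0,0,0,0],[0,0.7,0,0,0,0]]' >/dev/null;python3 f.py;python3 -m creep '[[0,0.6,0,0,0,0],[0,0.6,0,0,0,0]]' >/dev/null;python3 f.py
```

```text
Fx 6.0 Fy 0.1 Fz 0.1 | x -17.5 y 0.3 z 69.0 mm | op 17.6 t 26.63
Fx 6.2 Fy 0.5 Fz 1.5 | x -16.8 y 0.3 z 69.0 mm | op 17.7 t 26.80
Fx 6.2 Fy -1.9 Fz 0.8 | x -16.2 y 0.3 z 69.0 mm | op 17.5 t 26.97
```

```bash
python3 -m creep '[[0,0.6,0,0,0,0],[0,0.6,0,0,0,0]]' >/dev/null;python3 f.py;python3 -m creep '[[0,0.5,0,0,0,0],[0,0.5,0,0,0,0]]' >/dev/null;python3 f.py;python3 -m creep '[[0,0.5,0,0,0,0],[0,0.5,0,0,0,0]]' >/dev/null;python3 f.py
```

```text
Fx 5.6 Fy -1.1 Fz 1.5 | x -15.7 y 0.3 z 69.0 mm | op 18.1 t 27.13
Fx 5.1 Fy -0.8 Fz 3.4 | x -15.7 y 0.3 z 69.0 mm | op 17.8 t 27.30
Fx 1.8 Fy -0.9 Fz 5.0 | x -15.6 y 0.4 z 69.0 mm | op 17.8 t 27.47
```

```bash
python3 -m creep '[[0,0.2,0,0,0,0],[0,0.2,0,0,0,0]]' >/dev/null;python3 f.py;python3 -m creep '[[0,0,0,0,0,0],[0,0,0,0,0,0],[0,0,0,0,0,0],[0,0,0,0,0,0],[0,0,0,0,0,0]]' 38 >/dev/null;python3 f.py;python3 -m creep '[[0,0,-20,0,0,0],[0,0,-50,0,0,0],[0,0,-90,0,0,0],[0,0,-110,0,0,0],[0,0,-110,0,0,0]]' >/dev/null;python3 f.py;python3 -m creep '[[-50,0,0,0,0,0],[-50,0,0,0,0,0],[-50,0,0,0,0,0],[-50,0,0,0,0,0],[-50,0,0,0,0,0]]' >/dev/null;python3 f.py
python3 - <<'E'
from h import *
s=monitor.read_state();np.savez("w21.npz",p=s["tcp_pos"],o=s["orientation"])
cv2.imwrite("pics/w21.png",viewer.grab_frame("wrist")[:,:,::-1])
cv2.imwrite("pics/s21.png",viewer.grab_frame("scene")[:,:,::-1])
crop("pics/w21.png","pics/w21b.png",130,60,500,260,2.1)
crop("pics/s21.png","pics/s21b.png",150,60,300,190,4.5)
E
```

```text
Fx 0.6 Fy -0.4 Fz 5.9 | x -15.6 y 0.4 z 69.0 mm | op 17.7 t 27.63
Fx -0.5 Fy -0.5 Fz 0.5 | x -16.0 y 0.6 z 68.3 mm | op 33.7 t 28.05
Fx 0.0 Fy 0.7 Fz 0.5 | x -14.0 y 0.2 z 183.4 mm | op 33.4 t 28.47
Fx -0.1 Fy -0.7 Fz -0.3 | x -16.0 y -48.6 z 178.0 mm | op 33.7 t 28.88
```

View pics/w21b.png

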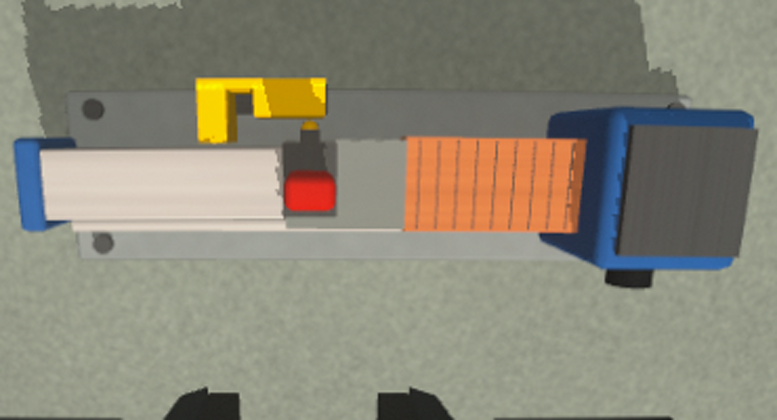

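View pics/s21b.png

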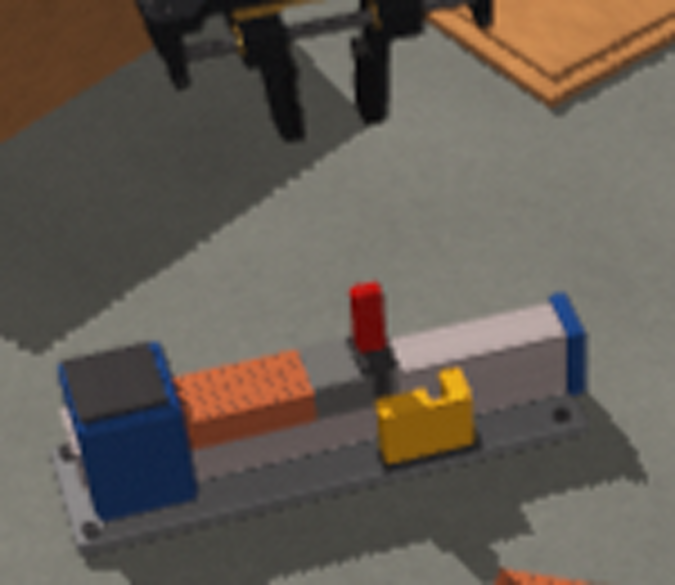

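The strip fills the rail from follower front (405) to head (585), with no gap visible in either view. The knob at x ≈ -15.7 gives a travel of about 0.0707, against 0.070 expected. One last bystander check.

Run:
```python
from h import *
b=viewer.grab_frame("top")[:,:,::-1];cv2.imwrite("pics/t22.png",b)
a=cv2.imread("pics/top0.png")
cv2.imwrite("pics/t22b.png",np.hstack([cv2.resize(x[130:320,140:440],None,fx=1.33,fy=1.33) for x in(a,b)]))
c=viewer.camera_info("wrist");z=np.load("w21.npz");Rt=R.from_rotvec(z["o"]).as_matrix();M=np.array(c["mount"])
W=(c["K"],c["k1"],Rt@M[:3,:3],Rt@M[:3,3]+z["p"]);y=np.radians(-16.6)
for n,u in(("rear",(405,185)),("front",(583,185))):
    p=at(W,(130+(u[0]+.5)/2.1-.5,60+(u[1]+.5)/2.1-.5),.064)-[.5613,-.1731,0];print(n,round(1e3*(p@[np.cos(y),np.sin(y),0]),1))
print(monitor.read_state()["qd"].round(3))
```

```text
rear 24.3
front 99.9
[-0.004 -0.001 -0.004 -0.     0.    -0.003]
```

View pics/t22b.png

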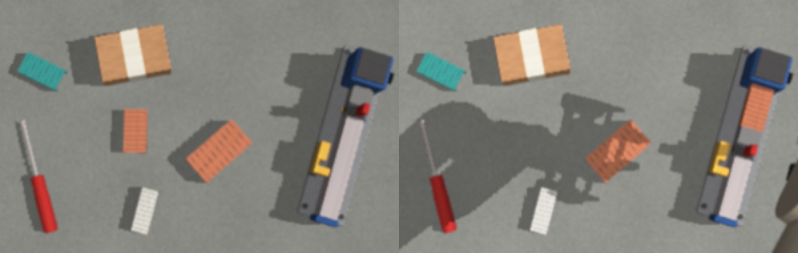

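Bystanders are unmoved, and the strip spans x 24.3 to 99.9, so it is home. Handing in.

```bash
python3 -c "
from station import arm;print(arm.close_job())"
```

```text
the job is handed in; nothing more can be done
None
```

The copper strip is loaded and home against the head, held by the follower's spring alone. I handed the job in at about 29 s; the system gave no verdict.

**What I did**
- **Park:** I pulled the follower back by the knob and felt the back stop at about 102 mm of travel, with 9 N at the wrist. I then slid the tongue into the notch, eased it onto the front face and let go.
- **Strip:** I set the small copper strip astride the rail; on touchdown the wrist showed about 9 N. I then released it.
- **Follower:** I took the knob out of the notch and eased it forward until the spring load had left the wrist, then opened the fingers.

**Last checks**
- **Strip position:** the wrist camera put the strip at stapler x 24.3 to 99.9 mm, so it bears on the head. Its height and tilt were judged by eye only.
- **Follower:** the grip position put the travel at about 70.7 mm. The spring force on the strip was not measured directly; by the spring data it is about 6.4 N.
- **Bystanders:** the silver strip, the carton and the screwdriver looked unmoved in the top view.
- **Robot:** it stood clear and at rest.

**What disagreed**
- **Fingertips:** they sit about 13 mm behind the reported tool point, not 19 mm ahead of it. A test close above the knob confirmed this, and I worked about 30 mm lower to allow for it.
- **Wrist camera:** it showed the gripped strip about 1 mm off the jaw centre. I therefore aligned the strip to the rail within the same picture.

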